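# Pack the seals in their carrier and hold it up level by the bail

### The job

The lesson is over and the teacher's seals go back in their wooden carrier: stand the green square seal in the large well and the brown square seal with the domed top in the small well, each upright and all the way down, while the carrier stands on the table. Then swing the carrier's bail handle upright, lift the carrier by the bail's wooden grip until its underside is about 15 cm above the table, and finish while still holding it there, level and still, with all three seals in it and nothing else carrying it. Do not tip the carrier, and leave the paste tin, the water dropper and the ink bottle where they are.

Things in the scene. Friction and masses are not known exactly. Their poses are not given: they have to be found in the camera images.
- seal_carrier: loose dark wood block, 66 (x) x 108 (y) x 26 mm, about 0.4 kg; origin at the centre of its underside, z up. In its top, 18 mm deep with 2 mm chamfers: a 28 mm square well towards -y, a 24 mm one towards +y, sides parallel to x and y, and between them a slot with a lying oval seal, below the top face. Brass ears on the ends, 50 mm high, carry the bail, folded out to +x, away from the robot
- large_well (a point): centre of the floor of the large well (28 mm square, green felt on its floor, for the green seal), at (0, -33, 8) mm in the carrier's frame; axes as the carrier's
- small_well (a point): centre of the floor of the small well (24 mm square, tan felt on its floor, for the brown seal), at (0, 33, 8) mm in the carrier's frame; axes as the carrier's
- bail_pivot (a point): middle of the bail's hinge axis, at (0, 0, 38) mm in the carrier's frame; the axis runs along the carrier's y
- bail_grip (a point): centre of the bail's round light-wood grip, 13 mm thick, 56 mm long along the carrier's y, 72 mm from the hinge axis. Folded, it lies 69 mm to the carrier's +x side of the hinge, 58 mm above the table, 30 mm clear of the block; upright, it is above the carrier's middle, 110 mm over its underside. The brass arms run at y = -61 and +61 mm
- bail (a joint): angle of the bail: 0 = folded down on its stop on the +x side (sloping 0.28 rad above level), 1.29 = upright, 2.58 = folded on the other side. It swings freely with very little friction, does not stay up by itself, and the carrier hangs level from it once it is lifted
- seal_green: grey-green stone seal, a plain block 24 x 24 x 55 mm, 70 g, standing loose on the table; origin at the centre of its underside, z up, sides parallel to its x and y
- seal_brown: brown stone seal, 20 x 20 mm square up to 46 mm, with a domed top to 54 mm, 60 g, standing loose on the table; origin at the centre of its underside, z up, sides parallel to its x and y
- seal_oval: oval grey-green seal with a red face, 49 x 16 x 16 mm, lying in the middle slot of the carrier, where it stays; origin at the centre of its underside
- paste_tin: bystander: round red tin, 69 x 64 x 22 mm, on the table; origin at the centre of its underside
- dropper: bystander: white porcelain water dropper with a blue line, 55 x 69 x 34 mm, on the table; origin at the centre of its underside
- ink_bottle: bystander: white ink bottle with a black pointed cap, 42 mm across, 110 mm tall, on the table; origin at the centre of its underside
There are look-alikes about, which are no part of the job. What is shaped like the seal_green but purple is not meant.

How it is judged:
On the way:
1. both square seals stand let go in their own wells, all the way down, while the carrier stands on the table (distance between seal_green and large_well below 0.006 m and distance between seal_brown and small_well below 0.006 m and angle between the z axis of each of seal_green, seal_brown and the z axis of seal_carrier, either way round below 0.12 rad and contact force between the fingers and seal_green below 0.2 N and contact force between the fingers and seal_brown below 0.2 N and height (world z) of seal_carrier below 0.008 m), for 0.2 s.
At the end, for the whole second after the job is handed in: Carrier held by the grip of its bail (within 40 mm of its centre), bail within 0.45 rad of upright, underside 110 to 195 mm above the table, not resting on the bottle, tilt under 0.12 rad, at rest; each square seal within 6 mm and 0.15 rad of seated in its own well, the oval one in its slot (height (world z) of seal_carrier between 0.11 and 0.195 m and angle between seal_carrier's own z axis and vertical below 0.12 rad and linear speed of seal_carrier below 0.03 m/s and angular speed of seal_carrier below 0.25 rad/s and value of joint bail between 0.84 and 1.74 rad and contact force between the fingers and seal_carrier above 2 N and distance between the grasp point and bail_grip below 0.04 m and distance between seal_green and large_well below 0.006 m and distance between seal_brown and small_well below 0.006 m and angle between the z axis of each of seal_green, seal_brown and the z axis of seal_carrier, either way round below 0.15 rad and horizontal distance between seal_oval and seal_carrier below 0.008 m and z of seal_oval in the frame of seal_carrier below 0.014 m and contact force between seal_carrier and ink_bottle below 0.2 N); the arm keeps its last pose, push and grip.
It fails at once if the carrier is tipped by more than 0.45 rad (angle between seal_carrier's own z axis and vertical above 0.45 rad).
It fails at once if the paste tin is moved by more than 25 mm (distance of paste_tin from where it was at the start of the episode above 0.025 m).
It fails at once if the water dropper is moved by more than 25 mm (distance of dropper from where it was at the start of the episode above 0.025 m).
It fails at once if the ink bottle is moved by more than 25 mm or tipped over (distance of ink_bottle from where it was at the start of the episode above 0.025 m or angle between ink_bottle's own z axis and vertical above 0.5 rad).
It also fails if it takes over 62 s, if anything falls off the work surface, if the arm or the gripper's body presses on something with over 40 N, if the wrist force passes 120 N, or if a joint passes its speed limit or range.

### The arm

A 7-joint arm with a two-finger parallel gripper is mounted at the origin on a cart in front of the work surface, level with it; the furniture and walls round the work are solid. World frame = base frame: x ahead of the robot, y to its left, z up, the work surface at z = 0. Lengths are in m, angles in rad, forces in N, time in s.
With the tool pointing down it reaches from about 0.425 to 0.925 m from the base axis. Payload 6.8 kg.
Tool frame: the origin (TCP) lies midway between the tips of the shut fingers; the grasp point (between the pads) lies 19 mm behind it; z points along the fingers, y is the direction in which the jaws open and shut (so a half turn about z gives the same grasp; the last joint's range is limited). The gripper opens to 85 mm and grips with 20 to 120 N. Pads are 22 mm wide; open, the fingers measure 114 mm over their backs; the gripper's body (76 mm by 85 mm) begins 54 mm behind the grasp point. The pads swing forward as they close: fully open they stand 13 mm farther back than shut.
Start: joints at [-1.3, 0.477, 0.022, 1.555, -0.011, 1.109, -0.083], TCP at [0.25, 0.627, 0.194] pointing down, gripper open.
Joint ranges: [-2.96, 2.96], [-0.34, 2.1], [-1.41, 1.46], [0.24, 2.44], [-1.37, 4.51], [0.17, 1.92], [-2.96, 2.96]. Speed limits (rad/s): [2.39, 2.39, 3.14, 3.14, 3.14, 3.14, 3.14].

### API

Orientations are given as a rotation vector (axis times angle).
In Python, from rig import ctrl gives the robot as it stands.
- The arm moves only by the tool apply_moves, never from a script. Its arguments are lists of equal length, an entry for each row: "claw": the opening, from 0 (shut) to 1 (fully open); "xyz": the shift along the tool's x, y, z in mm, a list of three; "delta_rot": the turn, a rotation vector about the tool's x, y, z in rad, a list of three. In form: {"claw": [claw, ...], "xyz": [[x, y, z], ...], "delta_rot": [[wx, wy, wz], ...]}. A call has 1 to 12 rows; each row is the pose to reach, as a shift and turn from the pose commanded when the call began, along the tool's axes at that moment; what a row does not reach only later rows make up. A row lasts 1/12 s, in which the tool goes at most 41.7 mm and 7.16 degrees, less where a joint would pass 70% of its speed; a pose out of reach is approached as far as the arm can. A call with a gripper value outside its range is refused whole. The fingers move at their own pace and stop on an object; "grip_force" is the grip in N (left out, the last holds). Time passes only in rows, so rows that repeat a pose let the fingers close. It gives the time, the measured TCP pose, the force and the opening at its end, in the units of the state.
- ctrl.get_state(): the state, without advancing time (a new reading comes with each control period).
- ctrl.snapshot(name): name is "side" or "top"; returns the picture (420x560x3 uint8, red, green, blue); there is no depth.
- ctrl.get_calibration(name): a dict with "mtx" (3x3 intrinsics, pixels), "k1" (the pictures are not rectified: a ray, as slopes to the right and down, at radius r is drawn at 1 + k1 r^2 times it, then the intrinsics apply), "rvec" (rotation vector, rad) and "tvec" (3), from world to camera coordinates, as OpenCV has them. Camera axes: x right, y down, z forward; pixel columns grow to the right and rows downward; lengths in m; the calibration is good to about 2 mm. A picture is of the moment at which its call begins. get_calibration takes no time and is no camera call.
- ctrl.finish_job(): hands the job in, once; it reports no verdict.
Trained networks look in the newest picture that a camera, given by its name, has taken for a name from the list of things; names that differ only in an ending like _2 or _b are one class to them, and where a whole thing is asked for, a point or a joint stands for the part that bears it (a point fixed in the world has none). Each returns a list of dicts, best first, with "score" (0 to 1); they miss things now and then, are a little off and sometimes report something else, mostly with a low value. They report only what shows in the picture. A call takes as long as a camera call. They do not tell look-alikes from the thing itself.
- ctrl.search_frame(camera, thing): "rect" ([left, top, right, bottom] in pixels, round what is visible of it).
- ctrl.landmark_of(camera, thing): "location" ([column, row] in pixels: a listed point, or the origin of a listed thing).
The state is a dict: "time": time; "joints": joint angles; "joint_vel": joint speeds; "joint_torque": joint torques, N m; "tcp_pos": TCP position; "eef_rot": TCP orientation; "force": force on the tool from outside, world axes, zero at the start; "torque": the same for the moment, N m; "opening": finger opening in m.
Only numpy, scipy, OpenCV 4.12 (cv2) and the standard library are available. Lean on these libraries where they do the work, as an engineer would, in place of code of your own. Each camera call takes 0.05 s, during which the arm holds its last target.

## Working session

There is one attempt and no reset: what is moved stays moved. The work goes in short steps, Python scripts to look and compute and a tool call to move; the robot and the scene stay as the last step left them, time stands still between calls to the robot, and variables do not carry over. Pictures are saved under pics/ and viewed, and the job is handed in when it is done.

Besides the shell and the picture viewer there is one more tool, called after "Request:" in YAML: its name, and indented under it one key for each argument. apply_moves: Moves the arm, as the interface text tells. Its arguments: {"type":"object","properties":{"claw":{"type":"array","items":{"type":"number"}},"xyz":{"type":"array","items":{"type":"array","items":{"type":"number"}}},"delta_rot":{"type":"array","items":{"type":"array","items":{"type":"number"}}},"grip_force":{"type":"number"}},"required":["claw","xyz","delta_rot"]}

```bash
ls; mkdir -p pics; python3 - <<'E'
from rig import ctrl
import cv2
print(ctrl.get_state())
for n in ["side","top"]:
    im=ctrl.snapshot(n); cv2.imwrite(f"pics/{n}0.png",im[:,:,::-1]); print(n,ctrl.get_calibration(n))
    for t in ["seal_carrier","large_well","small_well","bail_pivot","bail_grip","seal_green","seal_brown","paste_tin","dropper","ink_bottle"]:
        r=ctrl.landmark_of(n,t); print(t,[(round(d['score'],2),[round(float(v),1) for v in d['location']]) for d in r][:4])
print(ctrl.get_state()['time'])
E
```

```text
pics
{'time': 0.0, 'joints': array([-1.30010164,  0.47777237,  0.02230436,  1.5564533 , -0.01151112,
        1.10932905, -0.08315232]), 'joint_vel': array([ 0.0003855 , -0.00035675,  0.0009246 ,  0.00133797, -0.00060375,
       -0.00037687, -0.00053612]), 'joint_torque': array([ 2.11194138e-04, -5.96451473e+01,  1.60790406e+00, -2.81193870e+01,
        1.24328246e-02,  9.45068139e-03,  1.60399668e-05]), 'tcp_pos': array([0.24936248, 0.62652878, 0.19344292]), 'eef_rot': array([-5.91420117e-01, -3.08517905e+00,  2.85761926e-03]), 'force': array([0.24889233, 0.5009023 , 0.04463049]), 'torque': array([-0.03421858,  0.01238603,  0.04921293]), 'opening': 0.08511832957958501}
side {'mtx': array([[391.27127951,   0.        , 273.1907672 ],
       [  0.        , 391.27127951, 204.3510448 ],
       [  0.        ,   0.        ,   1.        ]]), 'k1': -0.07916748525701528, 'rvec': array([ 0.0410714 , -2.75817138,  1.44086494]), 'tvec': array([0.52819298, 0.06258409, 0.87817679])}
seal_carrier [(0.93, [251.1, 250.3])]
large_well [(0.77, [253.7, 234.0])]
small_well [(0.92, [243.6, 255.1])]
bail_pi
[... 320 characters left out ...]
   0.        , 279.56200743],
       [  0.        , 384.23933223, 202.62319401],
       [  0.        ,   0.        ,   1.        ]]), 'k1': -0.05830535047533519, 'rvec': array([ 2.15670453, -2.20855818,  0.07202746]), 'tvec': array([0.0457357 , 0.50303103, 0.98367066])}
seal_carrier [(0.8, [265.8, 172.4])]
large_well [(0.79, [280.4, 178.1])]
small_well [(0.73, [253.7, 175.8])]
bail_pivot [(0.9, [265.7, 174.4]), (0.65, [204.8, 217.3])]
bail_grip [(0.78, [269.5, 145.5])]
seal_green [(0.7, [202.9, 215.7]), (0.58, [218.1, 150.8])]
seal_brown [(0.53, [236.6, 230.3])]
paste_tin [(0.74, [231.0, 270.7]), (0.26, [264.0, 175.5])]
dropper [(0.83, [199.7, 265.4])]
ink_bottle [(0.76, [367.3, 157.0])]
1.1
```

```bash
python3 - <<'E'
import cv2
a=cv2.imread("pics/side0.png");b=cv2.imread("pics/top0.png")
cv2.imwrite("pics/s0c.png",cv2.resize(a[150:350,180:420],None,fx=3.3,fy=3,interpolation=cv2.INTER_CUBIC)[:600,:800])
cv2.imwrite("pics/t0c.png",cv2.resize(b[110:300,170:410],None,fx=3.3,fy=3.1,interpolation=cv2.INTER_CUBIC)[:600,:800])
E
```

```text
(no output)
```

View pics/side0.png

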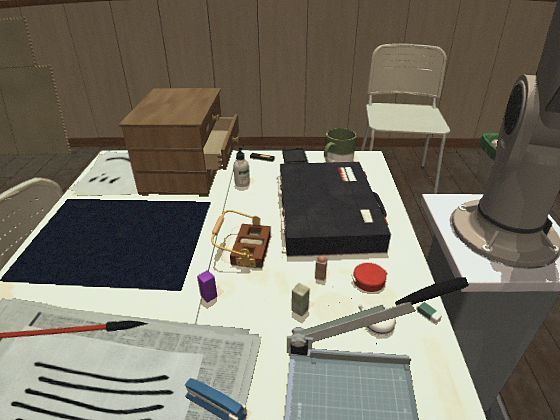

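View pics/top0.png

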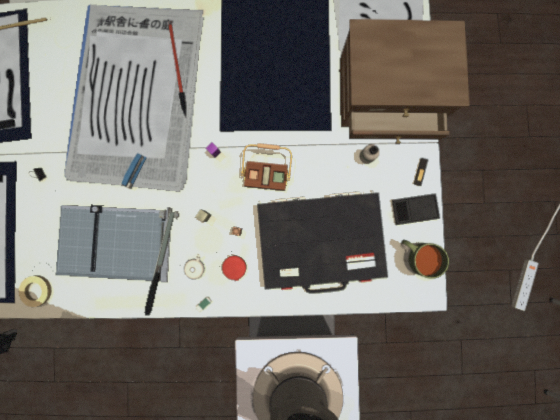

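```bash
ls pics
```

```text
s0c.png
side0.png
t0c.png
top0.png
```

View pics/s0c.png

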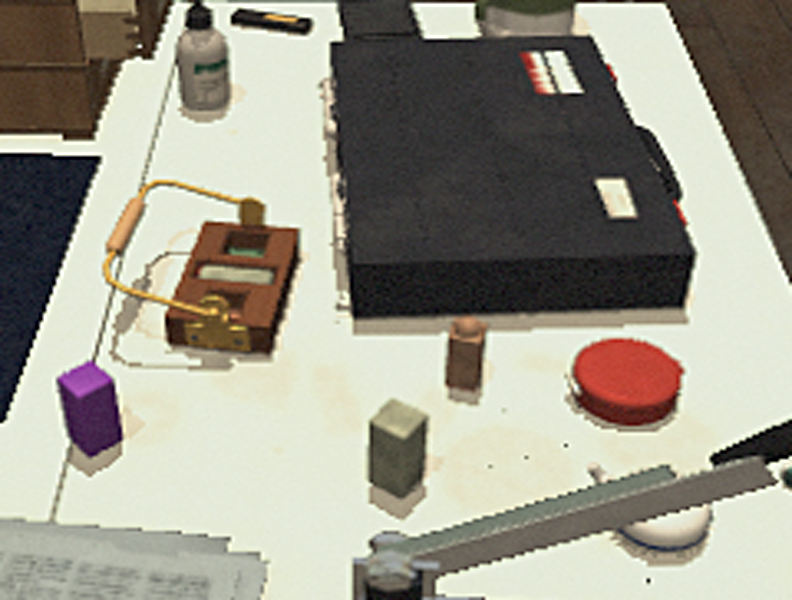

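View pics/t0c.png

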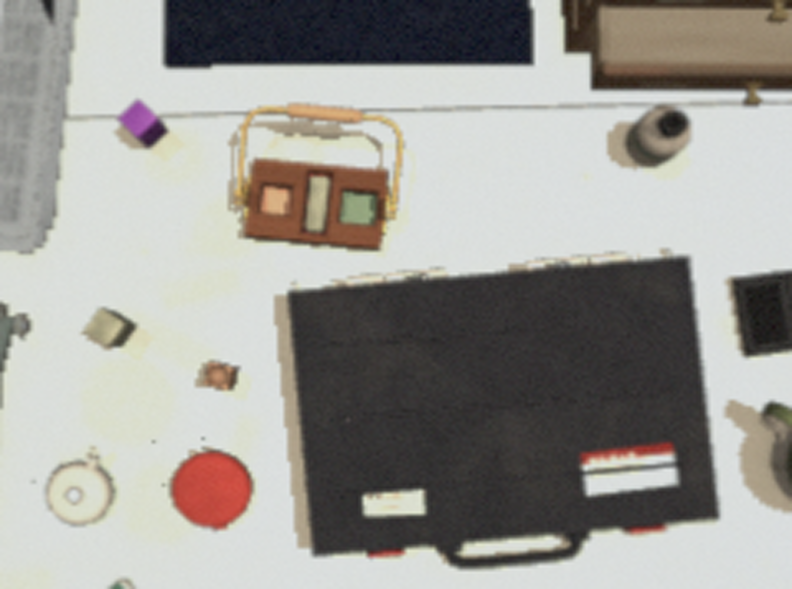

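```bash
cat > h.py <<'E'
import numpy as np, cv2
from scipy.spatial.transform import Rotation as Rn
from scipy.optimize import minimize, least_squares
from rig import ctrl
C={n:ctrl.get_calibration(n) for n in("side","top")}
def proj(n,P):
    c=C[n]; P=np.atleast_2d(P).astype(float)
    K=c['mtx']; q=Rn.from_rotvec(c['rvec']).apply(P)+c['tvec']
    s=q[:,:2]/q[:,2:]; s=s*(1+c['k1']*(s**2).sum(1,keepdims=True))
    return s*[K[0,0],K[1,1]]+K[:2,2]
def tri(obs):  # dict cam->pix
    f=lambda X: np.concatenate([(proj(n,X)[0]-p) for n,p in obs.items()])
    r=least_squares(f,[0.6,0.1,0.02]); return r.x,np.abs(r.fun).max()
def onz(n,p,z):
    r=least_squares(lambda X:proj(n,[X[0],X[1],z])[0]-p,[0.6,0.1]); return r.x
def box(x,y,yaw,w,d,z0,z1):
    c,s=np.cos(yaw),np.sin(yaw)
    return np.array([[x+c*a*w/2-s*b*d/2,y+s*a*w/2+c*b*d/2,z] for z in(z0,z1) for a,b in((-1,-1),(1,-1),(1,1),(-1,1))])
E
python3 - <<'E'
from h import *
for n in C: 
    c=C[n]; print(n,-Rn.from_rotvec(c['rvec']).inv().apply(c['tvec']))
L={"carrier":dict(side=[251.1,250.3],top=[265.8,172.4]),"large":dict(side=[253.7,234.0],top=[280.4,178.1]),"small":dict(side=[243.6,255.1],top=[253.7,175.8]),
"grip":dict(side=[217.3,225.9],top=[269.5,145.5]),"pivot":dict(side=[253.3,233.8],top=[265.7,174.4]),"green":dict(side=[301.9,310.1],top=[202.9,215.7]),"brown":dict(side=[318.7,273.3],top=[236.6,230.3]),"bottle":dict(side=[243.4,183.9],top=[367.3,157.]),"tin":dict(side=[369.9,281.3],top=[231,270.7]),"dropper":dict(side=[372.3,322.5],top=[199.7,265.4]),"caseTR":dict(side=[385,230],top=[258,205])}
for k,o in L.items(): print(k,tri(o), [onz(n,p,0) for n,p in o.items()])
E
```

```text
side [0.49472463 0.70400632 0.56010865]
top [0.43281233 0.0295331  1.01712399]
carrier (array([ 0.57927422,  0.06873474, -0.0031982 ]), np.float64(3.049727041869488)) [array([0.57342817, 0.07319591]), array([0.5870307 , 0.06868674])]
large (array([0.57018277, 0.03006814, 0.00997439]), np.float64(0.29780532873428456)) [array([0.57212478, 0.01775335]), array([0.5707428 , 0.03007275])]
small (array([0.58287373, 0.10055608, 0.01018119]), np.float64(2.1193378025968457)) [array([0.58808705, 0.08881693]), array([0.57868063, 0.10118318])]
grip (array([0.64586403, 0.05569849, 0.0519784 ]), np.float64(0.8626681879095202)) [array([ 0.65958412, -0.01023374]), array([0.65969599, 0.05724991])]
pivot (array([0.57062075, 0.06741388, 0.04152214]), np.float64(1.9190898127882576)) [array([0.57308823, 0.01705701]), array([0.58165228, 0.06906513])]
green (array([0.47032293, 0.23764752, 0.0047152 ]), np.float64(1.816008144969686)) [array([0.46789244, 0.23385496]), array([0.47531641, 0.23830119])]
brown (array([0.43373662, 0.14822635, 0.00873219]), np.float64(0.3310356153020848)) [array([0.43227626, 0.139458  ]), array([0.43461675, 0.14917247])]
bottle (array([ 0.62076   , -0.20564558, -0.00533164]), np.float64(0.9419929991908873)) [array([ 0.61693314, -0.19642779]), array([ 0.62231115, -0.20440347])]
tin (array([0.33271419, 0.16453705, 0.00476322]), np.float64(1.2929990373916667)) [array([0.33320936, 0.15988932]), array([0.32887487, 0.16575901])]
dropper (array([ 0.34233654,  0.25088191, -0.01103075]), np.float64(0.40743882595626246)) [array([0.3447967 , 0.25964042]), array([0.34437208, 0.24832062])]
caseTR (array([0.38024493, 0.10159576, 0.08462553]), np.float64(47.43113301321188)) [array([ 0.2723064 , -0.00203906]), array([0.50030643, 0.09121028])]
```

```bash
cat >> h.py <<'E'
def silh(n,P,shape,S=8,off=(0,0),ss=4):
    # soft mask in crop: off=(c0,r0), shape=(h,w) at native res, supersampled
    p=(proj(n,P)-np.array(off)+0.5)*ss
    h=cv2.convexHull(p.astype(np.float32)).astype(np.float32)
    m=np.zeros((shape[0]*ss,shape[1]*ss),np.uint8)
    cv2.fillConvexPoly(m,np.round(h*16).astype(np.int32),255,shift=4)
    return cv2.resize(m,(shape[1],shape[0]),interpolation=cv2.INTER_AREA)/255.
def fit(n,mask,off,mk,x0,step):
    f=lambda v: np.abs(silh(n,mk(v),mask.shape,off=off)-mask).sum()
    best=None
    for yo in np.linspace(-.7,.7,8):
        x1=np.array(x0,float); x1[2]+=yo
        sx=[x1]+[x1+np.eye(3)[i]*step[i] for i in range(3)]
        r=minimize(f,x1,method='Nelder-Mead',options=dict(initial_simplex=sx,maxiter=250))
        if best is None or r.fun<best.fun: best=r
    return best.x,best.fun
E
python3 - <<'E'
from h import *
im={n:cv2.imread(f"pics/{n}0.png").astype(float) for n in C}
def crop(n,c,r,h): return im[n][r-h:r+h,c-h:c+h],(c-h,r-h)
out=[]
for nm,cs,H,W in(("green",dict(side=(301,299),top=(203,215)),.055,.024),("brown",dict(side=(320,268),top=(236,231)),.05,.02)):
    for n,(c,r) in cs.items():
        I,off=crop(n,c,r,20 if n=="side" else 14)
        # colour model: object chroma vs table
        v=I.max(2); sat=I.max(2)-I.min(2); 
        print(nm,n); 
        print(I.mean(2).astype(int)[::2,::2]); print(sat.astype(int)[::2,::2])
E
```

```text
green side
[[221 220 220 225 225 227 225 226 228 227 226 228 225 226 225 223 229 187
  120  88]
 [220 218 220 222 226 226 227 227 228 231 230 226 226 225 221 221 222 197
  144 150]
 [219 217 218 221 225 226 226 228 206 162 216 231 227 223 219 222 221 212
  166 132]
 [219 217 220 220 224 227 229 202 136 157 165 179 213 226 222 223 222 221
  225 232]
 [222 223 221 219 225 226 227 142 155 155 158 166 161 179 216 223 222 217
  221 226]
 [221 220 216 219 223 226 156 159 159 153 153 150 157 157 129 225 222 218
  223 228]
 [221 220 220 219 220 206 116 161 161 164 159 151 155  86 143 224 224 222
  225 227]
 [224 224 222 220 225 207  66  77 140 193 176 165 104  61 139 225 222 226
  226 226]
 [224 223 224 225 228 211  70  75  73  92 152 122  60  68 188 224 225 226
  226 225]
 [227 225 225 227 227 210  65  71  76  77  77  69  68  71 184 229 227 223
  226 219]
 [225 226 228 226 230 156  75  68  82  74  80  70  68  65 198 225 223 224
  219 219]
 [227 224 225 225 229 154  74  63  70  76  79  72  73  70 182 222 227 222
  216 219]
 [227 226 227 227 230 164  83  84  71  70  79  78  75  59 193 214 204
[... 7081 characters left out ...]
 221 221]
 [219 218 220 219 220 221 219 221 220 220 219 219 219 219]]
[[15 12  9  6  5  4  4  4  3  3  2  3  4  3]
 [16 17 15 10  8  5  4  3  4  4  3  4  4  4]
 [16 15 16 14 13  9  6  4  4  4  4  4  3  4]
 [16 16 14 14 14 15 12  6  3  3  4  4  4  4]
 [12 15 12 13 15 15 14  6  4  4  3  4  4  4]
 [ 8 14 16 16 17 31 61 43 16  4  2  4  4  5]
 [ 6  7  9 11 23 37 66 69 60 53  6  4  4  5]
 [ 5  5  5  6 27 49 75 81 62 38 25 18  3  4]
 [ 8  3  3  6 36 65 68 68 62 33 26 20  6  5]
 [10  6  4  4  4  6  7 31 63 20 23 19  4  4]
 [15  7  4  4  3  3  3  3 15 20 21 19  5  3]
 [13  5  3  3  3  3  5  5  4  4  5  5  4  3]
 [11  6  4  3  3  3  5  4  3  3  5  3  4  4]
 [ 9  5  5  3  3  4  3  3  4  4  5  7  5  4]]
```

```bash
cat > seals.py <<'E'
from h import *
def sealfit(ims,cs,verbose=1):
    res={}
    for nm,pr in cs.items():
        H,W,Ht=(.055,.024,0) if nm=="green" else (.046,.020,.008)
        def mk(v):
            P=box(v[0],v[1],v[2],W,W,0,H)
            if Ht: P=np.vstack([P,box(v[0],v[1],v[2],.009,.009,H,H+Ht)])
            return P
        for n,(c,r) in pr.items():
            h=22 if n=="side" else 14
            off=(c-h,r-h); I=ims[n][r-h:r+h,c-h:c+h].astype(float)
            v=I.mean(2); sat=I.max(2)-I.min(2)
            if n=="top": a=np.clip((212-v)/(212-140),0,1)
            else:
                a=np.clip((222-v)/(222-150),0,1)
                for j in range(a.shape[1]):
                    d=np.where(v[:,j]<105)[0]
                    if len(d): 
                        k=d.max()+1; 
                        if k<a.shape[0]: a[k,j]=np.clip((150-v[k,j])/75,0,1)
                        a[k+1:,j]=0
                    else: a[h+4:,j]=0
                if nm=="brown":
                    br=v; a=np.clip((222-v)/(222-150),0,1)*0
                    m=(v<112)|((sat>50)&(v<165)); a=m.astype(float); a[:8]=0
            # keep connected comp at centre
            nl,lab=cv2.connectedComponents((a>.3).astype(np.uint8))
            l=np.bincount(lab[h-4:h+5,h-4:h+5].ravel(),minlength=nl); l[0]=0
            k=cv2.dilate((lab==l.argmax()).astype(np.uint8),np.ones((3,3)))
            a=a*k
            x0=onz(n,(c,r),H/2)
            x,f=fit(n,a,off,mk,[x0[0],x0[1],0.3],[.004,.004,.15])
            x[2]=(x[2]+np.pi/4)%(np.pi/2)-np.pi/4
            res[nm,n]=x
            print(nm,n,np.round(x,4),'deg',round(np.degrees(x[2]),1),round(f,1),'area',round(a.sum()))
            S=9; o=cv2.resize(I.astype(np.uint8),None,fx=S,fy=S,interpolation=cv2.INTER_NEAREST)
            p=(proj(n,mk(x))-np.array(off)+.5)*S
            for A in(0,4):
                cv2.polylines(o,[p[A:A+4].astype(int)],True,(0,0,255) if A else (255,0,0),1)
            for i in range(4): cv2.line(o,tuple(p[i].astype(int)),tuple(p[i+4].astype(int)),(0,200,0),1)
            res.setdefault('pics',[]).append(cv2.resize(o,(390,290) if 0 else (300,300)))
    return res
E
python3 - <<'E'
from seals import *
ims={n:cv2.imread(f"pics/{n}0.png") for n in C}
r=sealfit(ims,{"green":dict(side=(301,299),top=(203,215)),"brown":dict(side=(320,268),top=(236,231))})
p=r['pics'];cv2.imwrite("pics/fit0.png",np.vstack([np.hstack(p[:2]),np.hstack(p[2:])]))
E
```

```text
green side [ 0.472   0.2327 -0.4171] deg -23.9 56.7 area 473
green top [ 0.4748  0.232  -0.5952] deg -34.1 32.2 area 128
brown side [ 0.4306  0.1451 -0.0904] deg -5.2 78.8 area 320
brown top [ 0.4337  0.1471 -0.2656] deg -15.2 15.4 area 98
```

View pics/fit0.png

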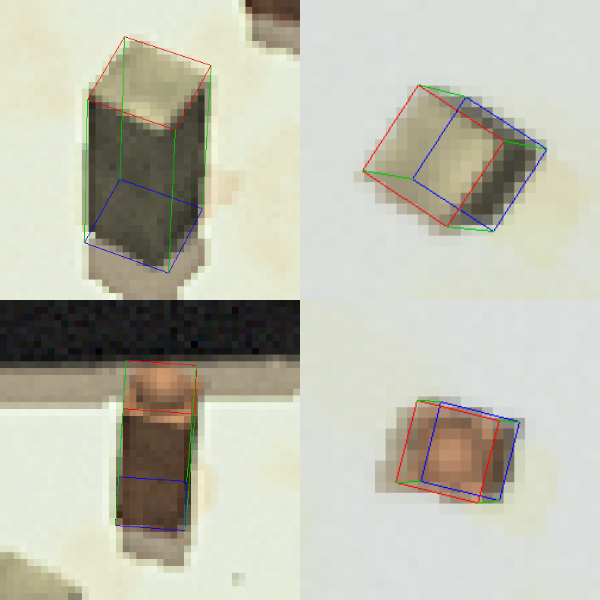

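```bash
cat > edge.py <<'E'
from h import *
def gradmap(im):
    g=cv2.GaussianBlur(im.astype(np.float32),(0,0),0.7)
    gx=cv2.Sobel(g,cv2.CV_32F,1,0,scale=1/8);gy=cv2.Sobel(g,cv2.CV_32F,0,1,scale=1/8)
    return gx,gy
def edges_score(n,G,P,E,sh,cap=25):
    gx,gy=G[n]; p=proj(n,P)+sh; tot=0;L=0
    for a,b in E:
        d=p[b]-p[a]; l=np.hypot(*d)
        if l<1: continue
        nn=np.array([-d[1],d[0]])/l
        t=np.linspace(.06,.94,max(6,int(l*2)))[:,None]; q=(p[a]+t*d).astype(np.float32)
        X=cv2.remap(gx,q[:,0].copy(),q[:,1].copy(),cv2.INTER_LINEAR)[:,0]; Y=cv2.remap(gy,q[:,0].copy(),q[:,1].copy(),cv2.INTER_LINEAR)[:,0]
        r=np.abs(X*nn[0]+Y*nn[1]).max(-1)
        tot+=np.minimum(r,cap).mean()*l; L+=l
    return tot/L
def visedges(n,P,faces):
    c=C[n]; cam=-Rn.from_rotvec(c['rvec']).inv().apply(c['tvec']); ctr=P[:8].mean(0); S=set()
    for f in faces:
        a,b,cc=P[f[0]],P[f[1]],P[f[2]]; nn=np.cross(b-a,cc-a)
        if nn@(a-ctr)<0: nn=-nn
        if nn@(cam-a)>0:
            for i in range(4): S.add(tuple(sorted((f[i],f[(i+1)%4]))))
    return S
BF=[(4,5,6,7),(0,1,5,4),(1,2,6,5),(2,3,7,6),(3,0,4,7)]
def jointfit(ims,mk,x0,cams=("side","top"),skip=lambda n,e:False,shw=1.0,yaws=np.linspace(-.75,.75,11),seed=0):
    G={n:gradmap(ims[n]) for n in cams}
    def f(v):
        P=mk(v[:3]); s=0
        for i,n in enumerate(cams):
            sh=v[3+2*i:5+2*i]
            E=[e for e in visedges(n,P,BF) if not skip(n,e)]
            s-=edges_score(n,G,P,E,sh)-shw*(sh@sh)*0.4
        return s
    best=None
    for y in yaws:
      for dx in(-.003,0,.003):
       for dy in(-.003,0,.003):
        a=np.r_[x0[0]+dx,x0[1]+dy,x0[2]+y,np.zeros(2*len(cams))]
        st=[.003,.003,.1]+[.6]*(2*len(cams))
        r=minimize(f,a,method='Nelder-Mead',options=dict(initial_simplex=[a]+[a+np.eye(len(a))[i]*st[i] for i in range(len(a))],maxiter=300))
        if best is None or r.fun<best.fun: best=r
    return best.x,best.fun
def draw(ims,P,c,n,h,S=8,sh=(0,0)):
    I=ims[n][c[1]-h:c[1]+h,c[0]-h:c[0]+h]; o=cv2.resize(I,None,fx=S,fy=S,interpolation=cv2.INTER_NEAREST)
    p=(proj(n,P)+sh-np.array([c[0]-h,c[1]-h])+.5)*S
    for a,b in visedges(n,P,BF): cv2.line(o,tuple(p[a].astype(int)),tuple(p[b].astype(int)),(0,0,255),1)
    return cv2.resize(o,(300,300))
E
cat > run1.py <<'E'
from edge import *
ims={n:cv2.imread(f"pics/{n}0.png") for n in C}
pics=[]
for nm,x0,cs,H,W in(("green",(.473,.2325,-.5),dict(side=(301,299),top=(203,215)),.055,.024),("brown",(.432,.146,-.2),dict(side=(320,268),top=(236,231)),.046,.02)):
    mk=lambda v:box(v[0],v[1],v[2],W,W,0,H)
    for cams in(("side","top"),("side",),("top",)):
        x,f=jointfit(ims,mk,x0,cams); print(nm,cams,np.round(x[:3],4),round(np.degrees(x[2]),1),'sh',np.round(x[3:],2),round(f,2))
        if len(cams)==2:
            for i,n in enumerate(cams): pics.append(draw(ims,mk(x[:3]),cs[n],n,20,sh=x[3+2*i:5+2*i]))
mk=lambda v:box(v[0],v[1],v[2],.066,.108,0,.026)
x0=(.577,.066,-.1)
for cams in(("side","top"),("side",),("top",)):
    x,f=jointfit(ims,mk,x0,cams,yaws=(-.15,-.05,.05)); print("car",cams,np.round(x[:3],4),round(np.degrees(x[2]),1),'sh',np.round(x[3:],2),round(f,2))
    if len(cams)==2:
        for i,n in enumerate(cams): pics.append(draw(ims,mk(x[:3]),dict(side=(250,245),top=(266,175))[n],n,35,sh=x[3+2*i:5+2*i]))
while len(pics)<6: pics.append(pics[0])
cv2.imwrite("pics/fit1.png",cv2.resize(np.vstack([np.hstack(pics[0::2]),np.hstack(pics[1::2])]),(800,533)))
E
time python3 run1.py
```

```text
green ('side', 'top') [ 0.4729  0.2324 -0.5596] -32.1 sh [ 0.28  0.14  0.13 -0.34] -43.57
green ('side',) [ 0.4714  0.2333 -0.595 ] -34.1 sh [-0.02  0.04] -21.1
green ('top',) [ 0.4751  0.2309 -0.5164] -29.6 sh [ 0.04 -0.06] -22.8
brown ('side', 'top') [ 0.4314  0.1489 -0.2565] -14.7 sh [ 0.46 -0.03  0.05 -0.51] -46.12
brown ('side',) [ 0.4302  0.1485 -0.1789] -10.2 sh [-0.02  0.01] -23.35
brown ('top',) [ 0.4334  0.1486 -0.3494] -20.0 sh [ 0.05 -0.03] -23.22
car ('side', 'top') [ 0.5728  0.0699 -0.1228] -7.0 sh [ 0.04 -0.14 -0.1  -0.14] -47.87
car ('side',) [ 0.5727  0.0692 -0.1212] -6.9 sh [ 0.03 -0.03] -23.18
car ('top',) [ 0.5748  0.0704 -0.1505] -8.6 sh [ 0.02 -0.02] -24.75
real	7m50.405s
user	7m46.255s
sys	0m0.258s
```

View pics/fit1.png

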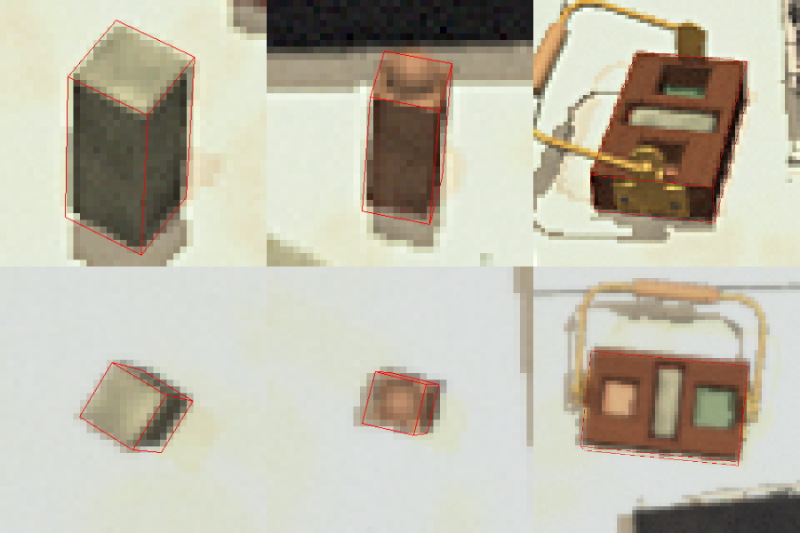

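```bash
cat > plan.py <<'E'
from h import *
def pose(): 
    s=ctrl.get_state(); return np.array(s['tcp_pos']),Rn.from_rotvec(s['eef_rot']),s
def down(yawdeg,pitch=0): # tool y along yaw, z down ; pitch about world-ish jaw-perp
    a=np.radians(yawdeg); y=np.array([np.cos(a),np.sin(a),0]); z=np.array([0,0,-1.]); x=np.cross(y,z)
    return Rn.from_matrix(np.c_[x,y,z])
def rel(p1,R1,p0=None,R0=None):
    if p0 is None: p0,R0,_=pose()
    return np.round(R0.inv().apply(np.array(p1)-p0)*1000,1),np.round((R0.inv()*R1).as_rotvec(),3)
E
python3 - <<'E'
from plan import *
p,R,s=pose(); print(p,R.as_matrix().round(3),s['time'])
print(tri(dict(side=[462,287],top=[149,308])),tri(dict(side=[300,343],top=[172,213])))
print('way', rel([.45,.43,.2],down(-32)), rel([.473,.232,.15],down(-32)), rel([.473,.232,.025],down(-32)))
E
```

```text
[0.24962741 0.62718767 0.19443503] [[-0.929  0.37   0.   ]
 [ 0.37   0.929  0.   ]
 [ 0.     0.    -1.   ]] 1.1
(array([0.25868756, 0.32985619, 0.16457059]), np.float64(3.7783521055009714)) (array([0.47604598, 0.31653818, 0.01762748]), np.float64(2.8529595270559867))
way (array([-259.1, -109.1,   -5.6]), array([ 0.  , -0.  ,  1.75])) (array([-353.7, -284.6,   44.4]), array([ 0.  , -0.  ,  1.75])) (array([-353.7, -284.6,  169.4]), array([ 0.  , -0.  ,  1.75]))
```

Request:
apply_moves:
  claw: [0.6, 0.6, 0.6, 0.6, 0.6, 0.6, 0.6, 0.6, 0.6, 0.6, 0.6, 0.6]
  xyz:
    - [-259, -109, -10]
    - [-259, -109, -10]
    - [-259, -109, -10]
    - [-259, -109, -10]
    - [-259, -109, -10]
    - [-259, -109, -10]
    - [-259, -109, -10]
    - [-259, -109, -10]
    - [-354, -285, 44]
    - [-354, -285, 44]
    - [-354, -285, 44]
    - [-354, -285, 44]
  delta_rot:
    - [0, 0, 0.12]
    - [0, 0, 0.24]
    - [0, 0, 0.36]
    - [0, 0, 0.48]
    - [0, 0, 0.6]
    - [0, 0, 0.72]
    - [0, 0, 0.84]
    - [0, 0, 0.96]
    - [0, 0, 1.08]
    - [0, 0, 1.2]
    - [0, 0, 1.32]
    - [0, 0, 1.44]
  grip_force: 30

```text
time: 2.1
tcp_pos: [0.4686, 0.2687, 0.1607]
eef_rot: [-2.484, -1.923, -0.001]
force: [0.1, -0.6, -0.2]
opening: 0.0514
```

Request:
apply_moves:
  claw: [0.6, 0.6, 0.6, 0.6, 0.6]
  xyz:
    - [0, 0, 0]
    - [0, 0, 0]
    - [0, 0, 0]
    - [0, 0, 0]
    - [0, 0, 0]
  delta_rot:
    - [0, 0, 0.12]
    - [0, 0, 0.24]
    - [0, 0, 0.31]
    - [0, 0, 0.31]
    - [0, 0, 0.31]

```text
time: 2.52
tcp_pos: [0.4686, 0.2705, 0.1611]
eef_rot: [-2.745, -1.527, -0.0]
force: [-0.0, 0.5, 0.7]
opening: 0.0511
```

```bash
python3 - <<'E'
from plan import *
p,R,s=pose(); print(p,s['time'],s['opening'],s['force'],s['joints'].round(2))
print(rel([.473,.232,.15],down(-32)),rel([.473,.232,.025],down(-32)))
ims={n:ctrl.snapshot(n)[:,:,::-1] for n in C}
for n in C: cv2.imwrite(f"pics/{n}1.png",ims[n])
a=cv2.resize(ims['side'][180:340,200:400],(500,400));b=cv2.resize(ims['top'][165:265,150:250],(400,400))
cv2.imwrite("pics/v1.png",cv2.resize(np.hstack([a,b]),(800,356)))
E
```

```text
[0.46858542 0.2704928  0.16105949] 2.5167 0.051138209355293944 [-0.01171165  0.52615928  0.73489534] [-1.04  0.32  0.49  1.94 -0.18  0.93 -1.01]
(array([-30.4,  24. ,  11.1]), array([ 0.   , -0.   ,  0.003])) (array([-30.4,  24. , 136.1]), array([ 0.   , -0.   ,  0.003]))
```

View pics/v1.png

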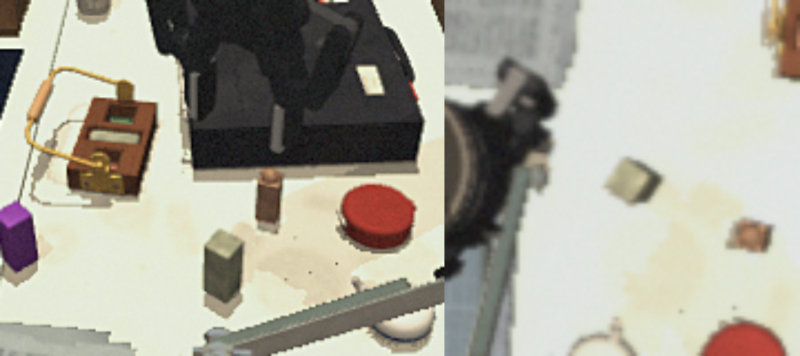

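Request:
apply_moves:
  claw: [0.6, 0.6, 0.6, 0.6, 0.6, 0.6]
  xyz:
    - [-30.4, 24, 11]
    - [-30.4, 24, 40]
    - [-30.4, 24, 80]
    - [-30.4, 24, 85]
    - [-30.4, 24, 85]
    - [-30.4, 24, 85]
  delta_rot:
    - [0, 0, 0]
    - [0, 0, 0]
    - [0, 0, 0]
    - [0, 0, 0]
    - [0, 0, 0]
    - [0, 0, 0]

```text
time: 3.12
tcp_pos: [0.4733, 0.2322, 0.0768]
eef_rot: [2.746, 1.525, 0.0]
force: [0.6, 0.5, 0.1]
opening: 0.0512
```

```bash
python3 - <<'E'
from plan import *
p,R,s=pose(); print(p,s['time'],s['opening'],s['force'])
print(rel([.473,.232,.02],down(-32)))
ims={n:ctrl.snapshot(n)[:,:,::-1] for n in C}
a=ims['side'][250:330,240:340].copy();a=cv2.resize(a,(800,600),interpolation=cv2.INTER_CUBIC)
q=((proj('side',[p,[.473,.232,.055],[.473,.232,0]])-[240,250]+.5)*[8,7.5]).astype(int)
for k in q: cv2.circle(a,tuple(k),4,(0,0,255),-1)
cv2.imwrite("pics/v2.png",a)
E
```

```text
[0.47334435 0.23220386 0.07680543] 3.1167 0.05118328295092373 [0.57344302 0.5429636  0.13332426]
(array([-0.4, -0.2, 56.8]), array([ 0.   , -0.   ,  0.001]))
```

View pics/v2.png

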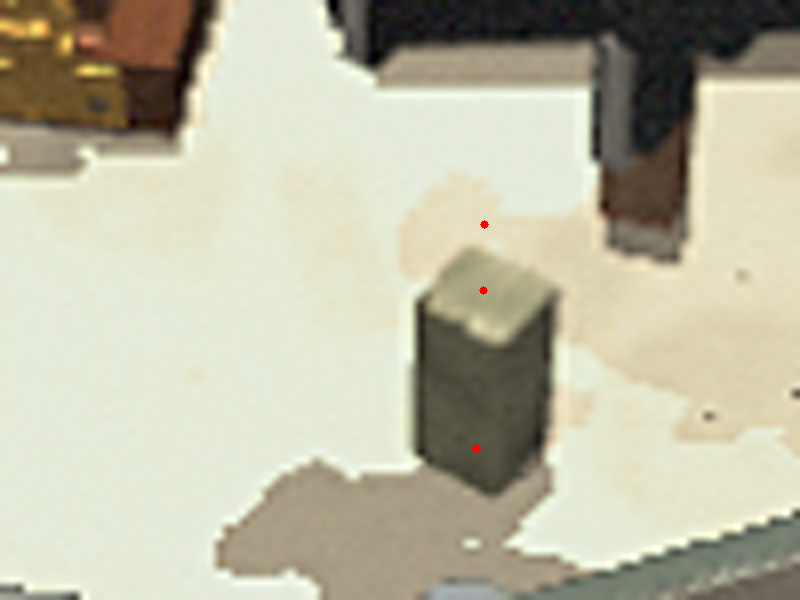

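Request:
apply_moves:
  claw: [0.6, 0.6, 0.6, 0.6, 0.1, 0.1, 0.1, 0.1, 0.1, 0.1]
  xyz:
    - [-0.4, -0.2, 30]
    - [-0.4, -0.2, 57]
    - [-0.4, -0.2, 57]
    - [-0.4, -0.2, 57]
    - [-0.4, -0.2, 57]
    - [-0.4, -0.2, 57]
    - [-0.4, -0.2, 57]
    - [-0.4, -0.2, 57]
    - [-0.4, -0.2, 57]
    - [-0.4, -0.2, 57]
  delta_rot:
    - [0, 0, 0]
    - [0, 0, 0]
    - [0, 0, 0]
    - [0, 0, 0]
    - [0, 0, 0]
    - [0, 0, 0]
    - [0, 0, 0]
    - [0, 0, 0]
    - [0, 0, 0]
    - [0, 0, 0]
  grip_force: 40

```text
time: 4.05
tcp_pos: [0.4726, 0.2317, 0.0193]
eef_rot: [-2.747, -1.524, -0.001]
force: [-0.5, -0.4, 0.8]
opening: 0.0083
```

```bash
python3 - <<'E'
from plan import *
p,R,s=pose(); print(p,s['time'],s['opening'],s['force'])
ims={n:ctrl.snapshot(n)[:,:,::-1] for n in C}
a=ims['side'][240:330,240:360].copy();a=cv2.resize(a,(800,600),interpolation=cv2.INTER_CUBIC)
cv2.imwrite("pics/v3.png",a)
E
```

```text
[0.4726353  0.23170104 0.01934336] 4.05 0.008277944946311329 [-0.49605679 -0.38805222  0.83032281]
```

View pics/v3.png

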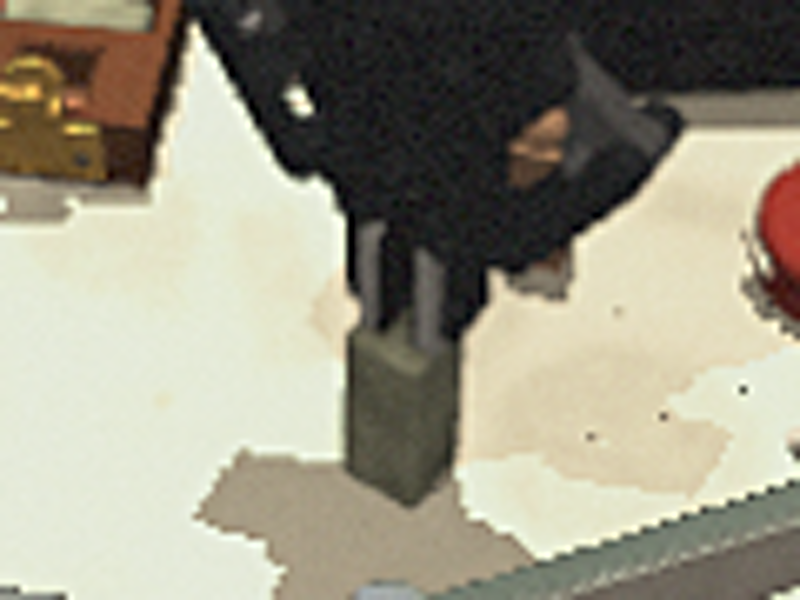

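```bash
python3 - <<'E'
from plan import *
p,R,s=pose(); print(p,s['time'],s['opening'],s['joints'].round(3))
z=R.as_matrix()[:,2]
ims={n:np.ascontiguousarray(ctrl.snapshot(n)[:,:,::-1]) for n in C}
P=[p-z*k for k in (0,.019,.073,.15)]
o=[]
for n,(c,r) in dict(side=(300,270),top=(200,215)).items():
    a=ims[n][r-50:r+50,c-50:c+50];a=cv2.resize(a,(400,400),interpolation=cv2.INTER_CUBIC)
    q=((proj(n,P)-[c-50,r-50]+.5)*4).astype(int)
    for k in q: cv2.circle(a,tuple(k),3,(0,0,255),-1)
    o.append(a)
cv2.imwrite("pics/v4.png",np.hstack(o))
E
```

```text
[0.4725007  0.23159063 0.01908424] 4.15 0.008546957526976246 [-0.893  0.51   0.404  2.068 -0.334  0.625 -0.82 ]
```

View pics/v4.png

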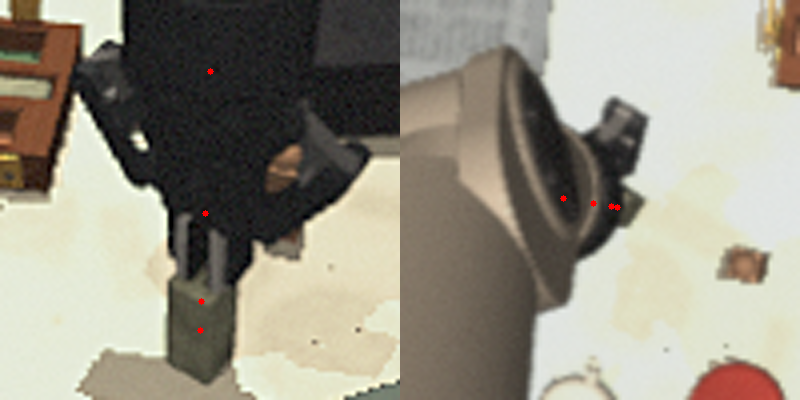

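```bash
python3 - <<'E'
from plan import *
I=np.ascontiguousarray(ctrl.snapshot("side")[:,:,::-1])
J=cv2.imread("pics/side0.png")
a=[cv2.resize(np.clip(k[262:322,280:330].astype(float)*1.6,0,255).astype(np.uint8),(400,480),interpolation=cv2.INTER_NEAREST) for k in(I,J)]
cv2.imwrite("pics/v5.png",np.hstack(a))
E
```

```text
(no output)
```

View pics/v5.png

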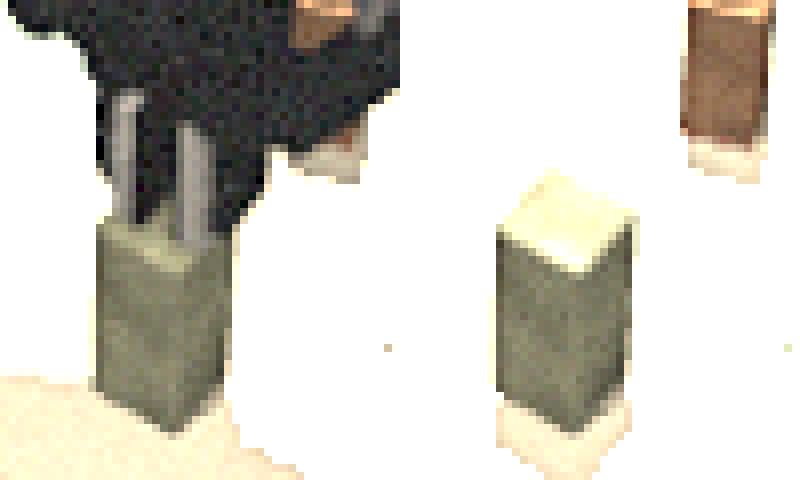

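Request:
apply_moves:
  claw: [0.1, 0.1, 0.7, 0.7, 0.7, 0.7, 0.7, 0.7]
  xyz:
    - [0, 0, -15]
    - [0, 0, -15]
    - [0, 0, -15]
    - [0, 0, -15]
    - [0, 0, -15]
    - [0, 0, 0]
    - [0, 0, 0]
    - [0, 0, 0]
  delta_rot:
    - [0, 0, 0]
    - [0, 0, 0]
    - [0, 0, 0]
    - [0, 0, 0]
    - [0, 0, 0]
    - [0, 0, 0]
    - [0, 0, 0]
    - [0, 0, 0]

```text
time: 4.97
tcp_pos: [0.4716, 0.2311, 0.0182]
eef_rot: [2.747, 1.524, -0.004]
force: [0.2, -0.4, -0.1]
opening: 0.0598
```

```bash
cat > look.py <<'E'
import sys
from plan import *
def look(name,cs,h=50,W=400,extra=()):
    p,R,s=pose(); print(p.round(4),R.as_rotvec().round(3),round(s['time'],2),round(s['opening'],4),s['force'].round(1))
    z=R.as_matrix()[:,2]; P=[p,p-.019*z]+list(extra); o=[]
    for n,(c,r) in cs.items():
        I=np.ascontiguousarray(ctrl.snapshot(n)[:,:,::-1]); cv2.imwrite(f"pics/{name}_{n}.png",I)
        a=cv2.resize(I[r-h:r+h,c-h:c+h],(W,W),interpolation=cv2.INTER_CUBIC); S=W/2/h
        for k in ((proj(n,P)-[c-h,r-h]+.5)*S).astype(int): cv2.circle(a,tuple(k),3,(0,0,255),-1)
        o.append(a)
    cv2.imwrite(f"pics/{name}.png",np.hstack(o)); return p,R
E
python3 - <<'E'
from look import *
look("v6",dict(side=(300,280),top=(203,215)),35)
E
```

```text
[0.4716 0.2311 0.0182] [ 2.747  1.524 -0.004] 4.97 0.0598 [ 0.2 -0.4 -0.1]
```

View pics/v6.png

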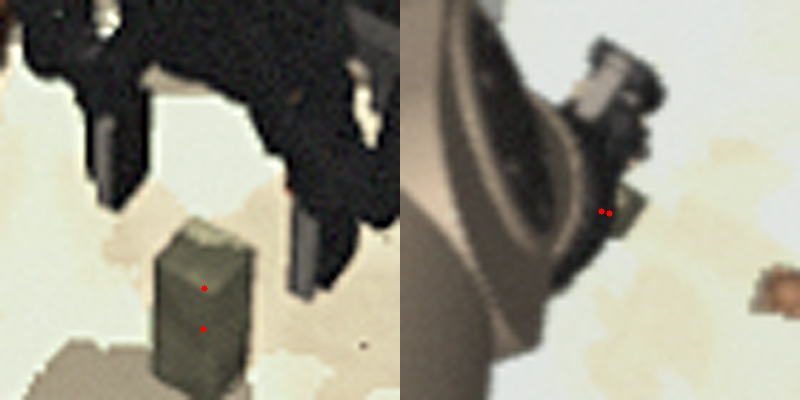

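Request:
apply_moves:
  claw: [0.7, 0.7, 0.7, 0.7, 0.7, 0.7, 0.7]
  xyz:
    - [0, 0, 3]
    - [0, 0, 6]
    - [0, 0, 9]
    - [0, 0, 12]
    - [0, 0, 14]
    - [0, 0, 14]
    - [0, 0, 14]
  delta_rot:
    - [0, 0, 0]
    - [0, 0, 0]
    - [0, 0, 0]
    - [0, 0, 0]
    - [0, 0, 0]
    - [0, 0, 0]
    - [0, 0, 0]

```text
time: 5.65
tcp_pos: [0.4724, 0.2314, 0.0048]
eef_rot: [2.747, 1.524, -0.001]
force: [-1.2, -0.2, -1.0]
opening: 0.0598
```

```bash
python3 - <<'E'
from look import *
look("v7",dict(side=(300,280),top=(203,215)),35)
E
```

```text
[0.4724 0.2314 0.0048] [ 2.747e+00  1.524e+00 -1.000e-03] 5.65 0.0598 [-1.2 -0.2 -1. ]
```

View pics/v7.png

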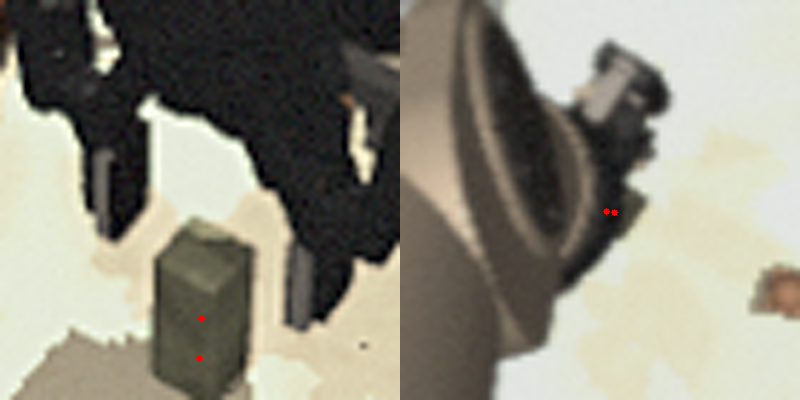

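Request:
apply_moves:
  claw: [0.7, 0.7, 0.7, 0.1, 0.1, 0.1, 0.1, 0.1, 0.1]
  xyz:
    - [0, 0, 4]
    - [0, 0, 7]
    - [0, 0, 7]
    - [0, 0, 7]
    - [0, 0, 7]
    - [0, 0, 7]
    - [0, 0, 7]
    - [0, 0, 7]
    - [0, 0, 7]
  delta_rot:
    - [0, 0, 0]
    - [0, 0, 0]
    - [0, 0, 0]
    - [0, 0, 0]
    - [0, 0, 0]
    - [0, 0, 0]
    - [0, 0, 0]
    - [0, 0, 0]
    - [0, 0, 0]

```text
time: 6.5
tcp_pos: [0.4725, 0.2316, -0.0019]
eef_rot: [-2.747, -1.524, -0.0]
force: [-0.4, 0.2, 1.9]
opening: 0.0232
```

```bash
python3 - <<'E'
from look import *
look("v8",dict(side=(300,280),top=(203,215)),35)
E
```

```text
[ 0.4725  0.2316 -0.0019] [-2.747 -1.524 -0.   ] 6.5 0.0232 [-0.4  0.2  1.9]
```

View pics/v8.png

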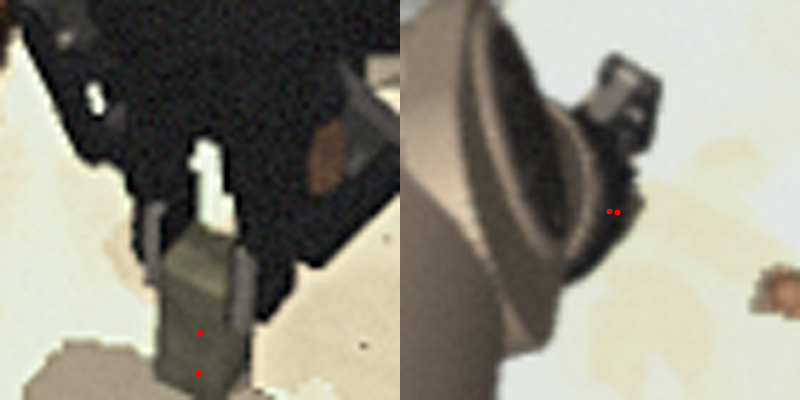

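```bash
python3 - <<'E'
from plan import *
p,R,s=pose()
for z in(.095,.07): print(rel([.569,.037,z],down(-7)))
E
```

```text
(array([-114. ,  184.9,  -96.9]), array([ 0.   , -0.   , -0.436]))
(array([-114. ,  184.9,  -71.9]), array([ 0.   , -0.   , -0.436]))
```

Request:
apply_moves:
  claw: [0.1, 0.1, 0.1, 0.1, 0.1, 0.1, 0.1, 0.1, 0.1, 0.1, 0.1, 0.1]
  xyz:
    - [0, 0, -30]
    - [0, 0, -60]
    - [0, 0, -97]
    - [-20, 33, -97]
    - [-40, 66, -97]
    - [-62, 100, -97]
    - [-84, 134, -97]
    - [-104, 168, -97]
    - [-114, 185, -97]
    - [-114, 185, -97]
    - [-114, 185, -97]
    - [-114, 185, -97]
  delta_rot:
    - [0, 0, 0]
    - [0, 0, 0]
    - [0, 0, 0]
    - [0, 0, -0.1]
    - [0, 0, -0.2]
    - [0, 0, -0.3]
    - [0, 0, -0.4]
    - [0, 0, -0.436]
    - [0, 0, -0.436]
    - [0, 0, -0.436]
    - [0, 0, -0.436]
    - [0, 0, -0.436]

```text
time: 7.6
tcp_pos: [0.5684, 0.0379, 0.0946]
eef_rot: [-2.351, -2.082, 0.001]
force: [0.1, -0.4, -1.6]
opening: 0.023
```

```bash
python3 - <<'E'
from look import *
look("v9",dict(side=(255,225),top=(270,170)),45,extra=[[.569,.037,.008],[.569,.037,.026]])
E
```

```text
[0.5684 0.0379 0.0946] [-2.351e+00 -2.082e+00  1.000e-03] 7.6 0.023 [ 0.1 -0.4 -1.6]
```

View pics/v9.png

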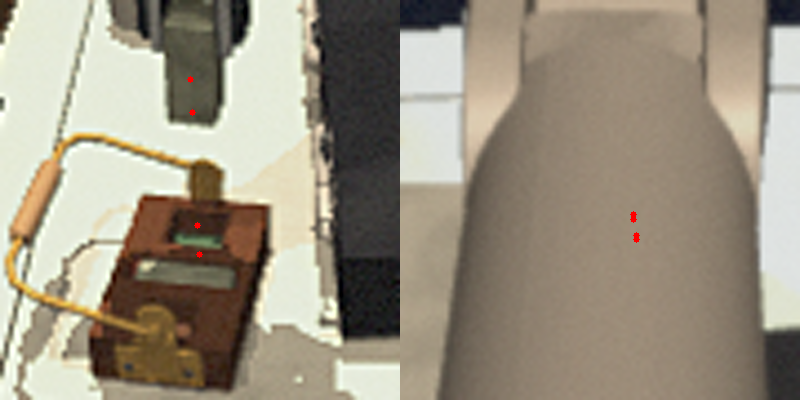

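```bash
cat > held.py <<'E'
from edge import *
def held(imf,x,y,yaw,W,z0,H=.025,n="side",fixyaw=None):
    I=cv2.imread(imf); G={n:gradmap(I)}
    def f(v):
        P=box(v[0],v[1],v[2] if fixyaw is None else fixyaw,W,W,z0,z0+H)
        E=[e for e in visedges(n,P,BF) if not(e[0]>=4 and e[1]>=4)]
        return -edges_score(n,G,P,E,np.zeros(2),cap=40)
    best=None
    for dx in np.arange(-.006,.0061,.002):
        for dy in np.arange(-.008,.0081,.002):
            for dw in (-.1,0,.1) if fixyaw is None else(0,):
                v=[x+dx,y+dy,yaw+dw]; s=f(v)
                if best is None or s<best[0]: best=(s,v)
    r=minimize(f,best[1],method='Nelder-Mead',options=dict(initial_simplex=[np.array(best[1])+k for k in([0,0,0],[.002,0,0],[0,.002,0],[0,0,.08])],maxiter=120))
    return r.x,r.fun,I
def show(I,P,name,c,h=25,n="side"):
    cv2.imwrite(name,cv2.resize(draw({n:I},P,c,n,h,S=12),(500,500)))
E
time python3 - <<'E'
from held import *
for z in(.0945,.0965,.0985):
    x,f,I=held("pics/v9_side.png",.5684,.0379,-.122,.024,z); print(z,x.round(4),round(f,2),np.degrees(x[2]).round(1))
    if z==.0965: show(I,box(*x,.024,.024,z,z+.025),"pics/v9f.png",(253,195))
E
```

```text
0.0945 [ 0.5651  0.0327 -0.0863] -39.71 -4.9
0.0965 [ 0.5655  0.0371 -0.0355] -39.6 -2.0
0.0985 [ 0.5646  0.0386 -0.0904] -39.69 -5.2
real	0m2.411s
user	0m2.476s
sys	0m0.207s
```

View pics/v9f.png

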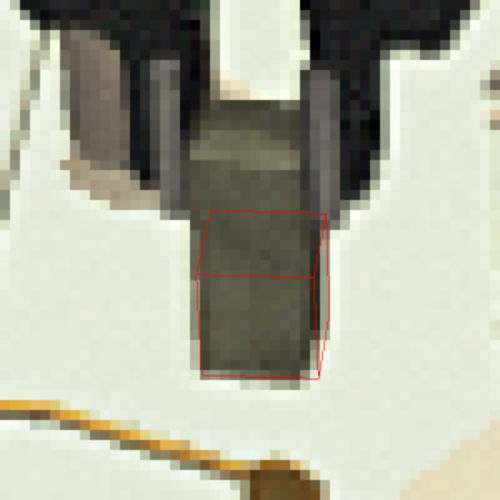

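Request:
apply_moves:
  claw: [0.1, 0.1, 0.1, 0.1, 0.1, 0.1]
  xyz:
    - [-1.2, 2.5, 20]
    - [-1.2, 2.5, 45]
    - [-1.2, 2.5, 60]
    - [-1.2, 2.5, 60]
    - [-1.2, 2.5, 60]
    - [-1.2, 2.5, 60]
  delta_rot:
    - [0, 0, 0]
    - [0, 0, 0]
    - [0, 0, 0]
    - [0, 0, 0]
    - [0, 0, 0]
    - [0, 0, 0]

```text
time: 8.2
tcp_pos: [0.5719, 0.0362, 0.0358]
eef_rot: [2.351, 2.083, 0.002]
force: [0.1, -0.3, 0.2]
opening: 0.0232
```

```bash
python3 - <<'E'
from look import *
from held import *
p,R=look("v10",dict(side=(255,225)),30,600,extra=[])
z=p[2]+.0019
x,f,I=held("pics/v10_side.png",p[0]-.002,p[1],-.122,.024,z); print(z,x.round(4),round(f,2),np.degrees(x[2]).round(1))
x,f,I=held("pics/v10_side.png",p[0]-.002,p[1],-.122,.024,z,fixyaw=-.122); print(z,x.round(4),round(f,2))
P=box(x[0],x[1],-.122,.024,.024,z,z+.025)
wx,wy=.5687,.0365
o=cv2.resize(I[195:255,225:285],(600,600),interpolation=cv2.INTER_CUBIC)
for Q,c in((box(x[0],x[1],-.122,.024,.024,z,z+.001)[:4],(0,0,255)),(box(wx,wy,-.122,.028,.028,.026,.03)[:4],(255,0,0)),(box(wx,wy,-.122,.032,.032,.026,.03)[:4],(255,255,0))):
    cv2.polylines(o,[((proj('side',Q)-[225,195]+.5)*10).astype(int)],True,c,1)
cv2.imwrite("pics/v10f.png",o)
E
```

```text
[0.5719 0.0362 0.0358] [2.351e+00 2.083e+00 2.000e-03] 8.2 0.0232 [ 0.1 -0.3  0.2]
0.037745968584815354 [ 0.5686  0.0352 -0.0072] -24.23 -0.4
0.037745968584815354 [ 0.5687  0.0202 -0.0321] -25.51
```

View pics/v10f.png

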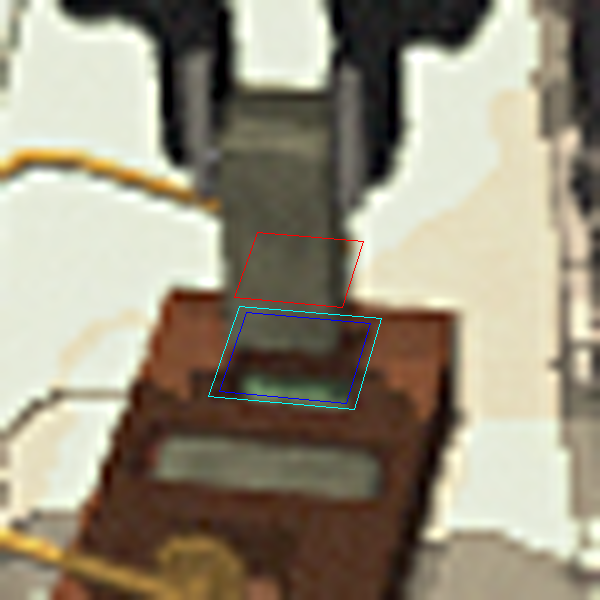

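```bash
python3 - <<'E'
from held import *
I=cv2.imread("pics/v10_side.png")
wx,wy,z=.5687,.0365,.0377
o=cv2.resize(I[195:255,225:285],(600,600),interpolation=cv2.INTER_CUBIC)
P=box(wx,wy,-.122,.024,.024,z,z+.055); q=((proj('side',P)-[225,195]+.5)*10)
print(q.round(0).tolist())
for a,b in visedges('side',P,BF): cv2.line(o,tuple(q[a].astype(int)),tuple(q[b].astype(int)),(0,0,255),1)
for d in([.001,0],[0,.001]): print(d,((proj('side',P+np.r_[d,0])-proj('side',P))*10)[2])
cv2.imwrite("pics/v10g.png",o)
E
```

```text
[[358.0, 286.0], [251.0, 277.0], [228.0, 344.0], [337.0, 354.0], [350.0, 79.0], [238.0, 70.0], [214.0, 135.0], [328.0, 145.0]]
[0.001, 0] [-4.63341656 -0.05957633]
[0, 0.001] [-0.42326402  2.89694066]
```

View pics/v10g.png

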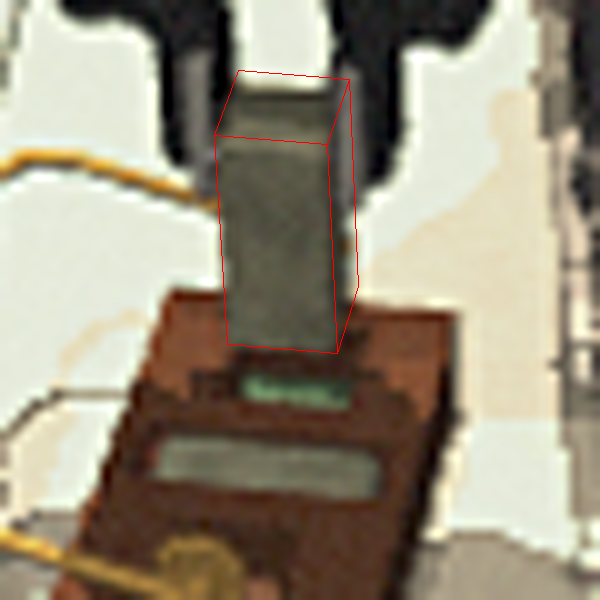

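Request:
apply_moves:
  claw: [0.1, 0.1, 0.1, 0.1, 0.1, 0.1, 0.1, 0.1, 0.1]
  xyz:
    - [0, 0.5, 4]
    - [0, 0.5, 8]
    - [0, 0.5, 12]
    - [0, 0.5, 16]
    - [0, 0.5, 20]
    - [0, 0.5, 24]
    - [0, 0.5, 27]
    - [0, 0.5, 29]
    - [0, 0.5, 29]
  delta_rot:
    - [0, 0, 0]
    - [0, 0, 0]
    - [0, 0, 0]
    - [0, 0, 0]
    - [0, 0, 0]
    - [0, 0, 0]
    - [0, 0, 0]
    - [0, 0, 0]
    - [0, 0, 0]

```text
time: 9.0
tcp_pos: [0.5719, 0.0352, 0.0059]
eef_rot: [-2.353, -2.081, 0.0]
force: [-1.1, -0.5, 0.8]
opening: 0.0231
```

```bash
python3 - <<'E'
from look import *
look("v11",dict(side=(255,225)),30,600,extra=[])
E
```

```text
[0.5719 0.0352 0.0059] [-2.353 -2.081  0.   ] 9.0 0.0231 [-1.1 -0.5  0.8]
```

View pics/v11.png

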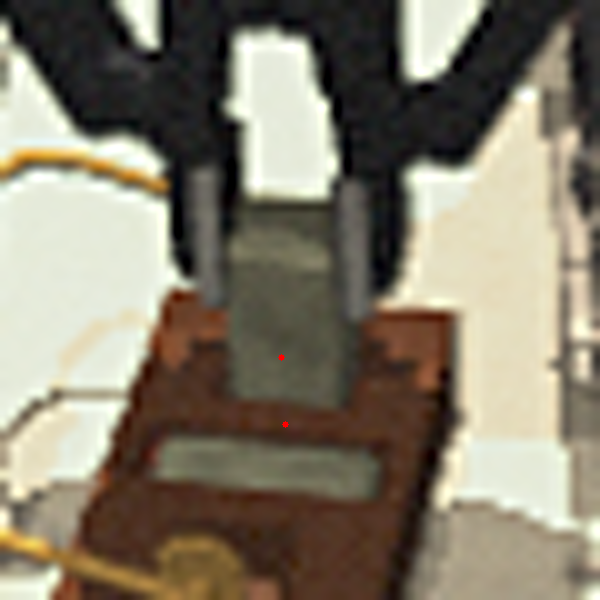

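Request:
apply_moves:
  claw: [0.35, 0.5, 0.55, 0.55, 0.55, 0.55, 0.55, 0.55, 0.55]
  xyz:
    - [0, 0, 0]
    - [0, 0, 0]
    - [0, 0, 0]
    - [0, 0, 0]
    - [0, 0, -25]
    - [0, 0, -60]
    - [0, 0, -100]
    - [0, 0, -110]
    - [0, 0, -110]
  delta_rot:
    - [0, 0, 0]
    - [0, 0, 0]
    - [0, 0, 0]
    - [0, 0, 0]
    - [0, 0, 0]
    - [0, 0, 0]
    - [0, 0, 0]
    - [0, 0, 0]
    - [0, 0, 0]

```text
time: 9.8
tcp_pos: [0.5747, 0.0355, 0.1196]
eef_rot: [2.35, 2.079, 0.01]
force: [0.7, -0.5, -0.8]
opening: 0.0471
```

```bash
python3 - <<'E'
from look import *
look("v12",dict(side=(255,225)),30,500,extra=[])
print(rel([.433,.1483,.09],down(-15)),rel([.433,.1483,.055],down(-15)))
E
```

```text
[0.5747 0.0355 0.1196] [2.35  2.079 0.01 ] 9.8 0.0471 [ 0.7 -0.5 -0.8]
(array([  94.8, -152.9,   27.1]), array([ 0.003, -0.002,  0.14 ])) (array([  94.7, -153. ,   62.1]), array([ 0.003, -0.002,  0.14 ]))
```

View pics/v12.png

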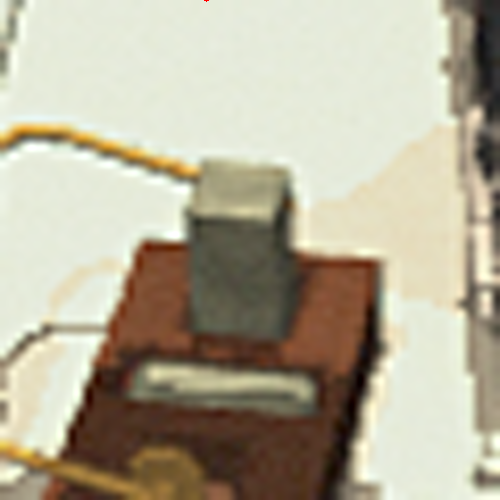

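Request:
apply_moves:
  claw: [0.55, 0.55, 0.55, 0.55, 0.55, 0.55, 0.55, 0.55, 0.55, 0.55]
  xyz:
    - [20, -32, 0]
    - [40, -64, 0]
    - [60, -97, 0]
    - [80, -130, 10]
    - [95, -153, 27]
    - [95, -153, 50]
    - [95, -153, 75]
    - [95, -153, 80]
    - [95, -153, 80]
    - [95, -153, 80]
  delta_rot:
    - [0, 0, 0.03]
    - [0, 0, 0.06]
    - [0, 0, 0.1]
    - [0, 0, 0.14]
    - [0, 0, 0.14]
    - [0, 0, 0.14]
    - [0, 0, 0.14]
    - [0, 0, 0.14]
    - [0, 0, 0.14]
    - [0, 0, 0.14]

```text
time: 10.68
tcp_pos: [0.4314, 0.1476, 0.0358]
eef_rot: [2.493, 1.911, -0.003]
force: [0.9, 0.4, -0.3]
opening: 0.0472
```

```bash
python3 - <<'E'
from look import *
look("v13",dict(side=(320,262),top=(236,231)),32,400,extra=[])
print(rel([.433,.1483,-.016],down(-15)))
E
```

```text
[0.4314 0.1476 0.0358] [ 2.493  1.911 -0.003] 10.68 0.0472 [ 0.9  0.4 -0.3]
(array([ 0.3,  0.4, 52.7]), array([ 0.001, -0.001, -0.001]))
```

View pics/v13.png

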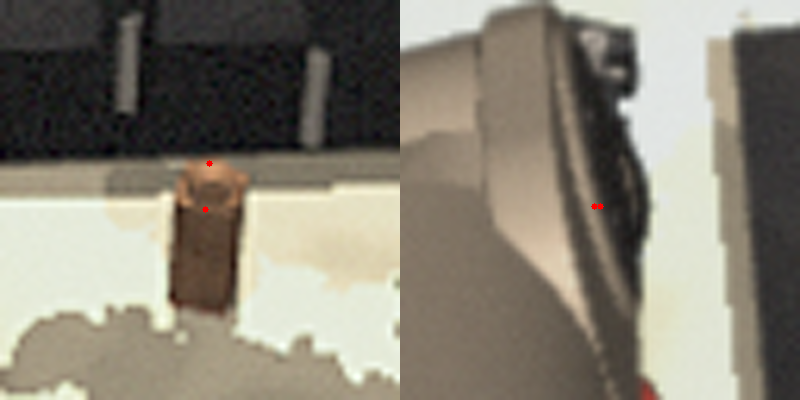

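Request:
apply_moves:
  claw: [0.55, 0.55, 0.55, 0.55, 0.55, 0.1, 0.1, 0.1, 0.1, 0.1]
  xyz:
    - [0, 2, 15]
    - [0, 2, 30]
    - [0, 2, 45]
    - [0, 2, 52]
    - [0, 2, 52]
    - [0, 2, 52]
    - [0, 2, 52]
    - [0, 2, 52]
    - [0, 2, 52]
    - [0, 2, 52]
  delta_rot:
    - [0, 0, 0]
    - [0, 0, 0]
    - [0, 0, 0]
    - [0, 0, 0]
    - [0, 0, 0]
    - [0, 0, 0]
    - [0, 0, 0]
    - [0, 0, 0]
    - [0, 0, 0]
    - [0, 0, 0]

```text
time: 11.62
tcp_pos: [0.4344, 0.148, -0.015]
eef_rot: [2.493, 1.912, 0.003]
force: [-1.0, -0.1, 7.7]
opening: 0.0191
```

```bash
python3 - <<'E'
from look import *
look("v14",dict(side=(320,262)),32,500,extra=[])
print(rel([.580,.101,.09],down(-7)))
E
```

```text
[ 0.4344  0.148  -0.015 ] [2.493 1.912 0.003] 11.62 0.0191 [-1.  -0.1  7.7]
(array([  -7.5,  153. , -104.9]), array([ 0.001, -0.001, -0.14 ]))
```

View pics/v14.png

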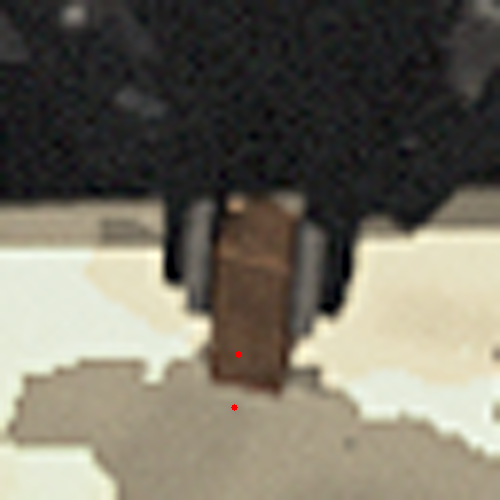

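Request:
apply_moves:
  claw: [0.4, 0.4, 0.4, 0.4, 0.4, 0.1, 0.1, 0.1, 0.1, 0.1]
  xyz:
    - [0, 0, 0]
    - [0, 0, 0]
    - [0, 0, -5]
    - [0, 0, -9]
    - [0, 0, -9]
    - [0, 0, -9]
    - [0, 0, -9]
    - [0, 0, -9]
    - [0, 0, -9]
    - [0, 0, -9]
  delta_rot:
    - [0, 0, 0]
    - [0, 0, 0]
    - [0, 0, 0]
    - [0, 0, 0]
    - [0, 0, 0]
    - [0, 0, 0]
    - [0, 0, 0]
    - [0, 0, 0]
    - [0, 0, 0]
    - [0, 0, 0]

```text
time: 12.5
tcp_pos: [0.4338, 0.1479, -0.0067]
eef_rot: [-2.493, -1.912, -0.001]
force: [-0.6, -0.0, 7.4]
opening: 0.0192
```

```bash
python3 - <<'E'
from look import *
look("v15",dict(side=(320,262)),32,500,extra=[])
print(rel([.580,.101,.09],down(-7)))
E
```

```text
[ 0.4338  0.1479 -0.0067] [-2.493e+00 -1.912e+00 -1.000e-03] 12.5 0.0192 [-0.6 -0.   7.4]
(array([ -7.4, 153.4, -96.6]), array([ 0.   , -0.001, -0.14 ]))
```

View pics/v15.png

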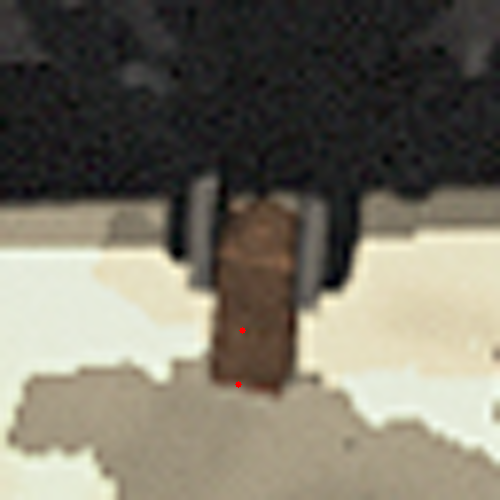

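Request:
apply_moves:
  claw: [0.1, 0.1, 0.1, 0.1, 0.1, 0.1, 0.1, 0.1, 0.1, 0.1, 0.1, 0.1]
  xyz:
    - [0, 0, -20]
    - [0, 0, -50]
    - [0, 0, -80]
    - [0, 5, -97]
    - [-2, 35, -97]
    - [-4, 70, -97]
    - [-5, 105, -97]
    - [-7, 140, -97]
    - [-7.4, 153.4, -97]
    - [-7.4, 153.4, -97]
    - [-7.4, 153.4, -97]
    - [-7.4, 153.4, -97]
  delta_rot:
    - [0, 0, 0]
    - [0, 0, 0]
    - [0, 0, 0]
    - [0, 0, 0]
    - [0, 0, -0.05]
    - [0, 0, -0.1]
    - [0, 0, -0.14]
    - [0, 0, -0.14]
    - [0, 0, -0.14]
    - [0, 0, -0.14]
    - [0, 0, -0.14]
    - [0, 0, -0.14]

```text
time: 13.55
tcp_pos: [0.5782, 0.1012, 0.0893]
eef_rot: [-2.351, -2.082, 0.002]
force: [-0.1, -0.3, 0.0]
opening: 0.0189
```

```bash
cat > cmp.py <<'E'
from look import *
from held import *
def cmp(name,wx,wy,W,H,zoff,c=(245,235),h=40,S=12,yaw=-.122):
    p,R=look(name,dict(side=c),h,400)
    z=p[2]+zoff; I=cv2.imread(f"pics/{name}_side.png")
    x0,y0=c[0]-h,c[1]-h; S=600/(2*h)
    o=cv2.resize(I[y0:y0+2*h,x0:x0+2*h],(600,600),interpolation=cv2.INTER_CUBIC)
    P=box(wx,wy,yaw,W,W,z,z+H); q=((proj('side',P)-[x0,y0]+.5)*S)
    for a,b in visedges('side',P,BF): cv2.line(o,tuple(q[a].astype(int)),tuple(q[b].astype(int)),(0,0,255),1)
    for d in([.001,0],[0,.001]): print(d,((proj('side',P+np.r_[d,0])-proj('side',P))*S)[2].round(1))
    cv2.imwrite(f"pics/{name}g.png",o); return p,R,z
E
python3 - <<'E'
from cmp import *
cmp("v16",.5767,.1020,.020,.046,.0067,c=(240,215))
E
```

```text
[0.5782 0.1012 0.0893] [-2.351e+00 -2.082e+00  2.000e-03] 13.55 0.0189 [-0.1 -0.3  0. ]
[0.001, 0] [-3.9 -0. ]
[0, 0.001] [-0.4  2.4]
```

View pics/v16g.png

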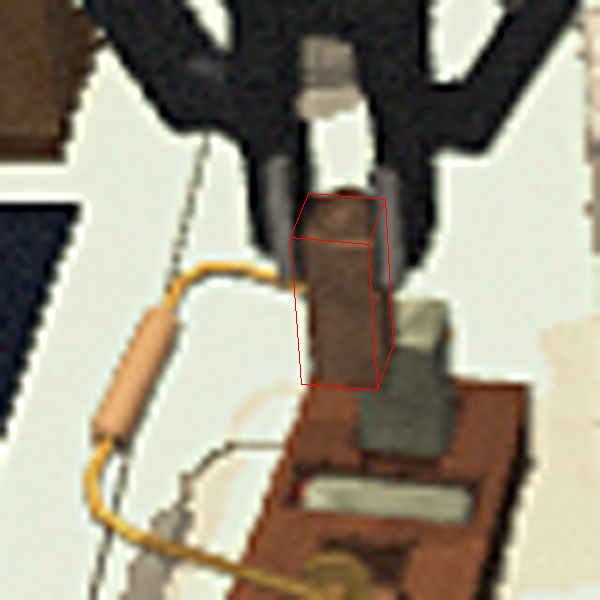

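Request:
apply_moves:
  claw: [0.1, 0.1, 0.1, 0.1, 0.1, 0.1]
  xyz:
    - [0, 2, 20]
    - [0, 2, 40]
    - [0, 2, 58]
    - [0, 2, 58]
    - [0, 2, 58]
    - [0, 2, 58]
  delta_rot:
    - [0, 0, 0]
    - [0, 0, 0]
    - [0, 0, 0]
    - [0, 0, 0]
    - [0, 0, 0]
    - [0, 0, 0]

```text
time: 14.1
tcp_pos: [0.5818, 0.1011, 0.0329]
eef_rot: [2.352, 2.082, 0.001]
force: [-1.1, -0.2, -0.3]
opening: 0.019
```

```bash
python3 - <<'E'
from cmp import *
cmp("v17",.5767,.1020,.020,.046,.0067,c=(247,235),h=28)
I=cv2.imread("pics/v17_side.png"); 
cv2.imwrite("pics/v17z.png",cv2.resize(np.clip(I[207:263,219:275].astype(float)*1.7,0,255).astype(np.uint8),(600,600),interpolation=cv2.INTER_CUBIC))
E
```

```text
[0.5818 0.1011 0.0329] [2.352e+00 2.082e+00 1.000e-03] 14.1 0.019 [-1.1 -0.2 -0.3]
[0.001, 0] [-5.3 -0.1]
[0, 0.001] [-0.5  3.5]
```

View pics/v17g.png

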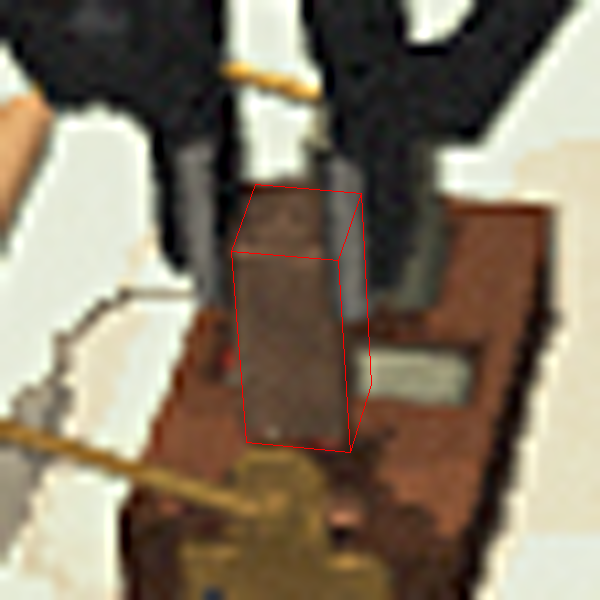

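View pics/v17z.png

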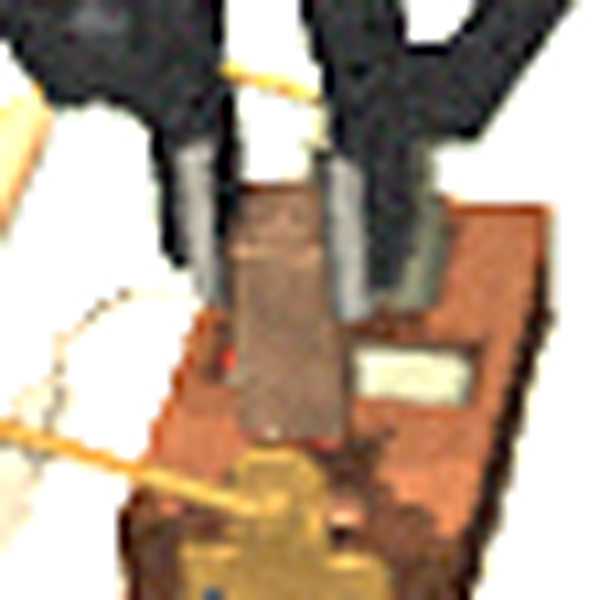

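Request:
apply_moves:
  claw: [0.1, 0.1, 0.1, 0.1, 0.1, 0.1, 0.1]
  xyz:
    - [1.7, -1.4, 0]
    - [1.7, -1.4, 0]
    - [1.7, -1.4, 4]
    - [1.7, -1.4, 8]
    - [1.7, -1.4, 12]
    - [1.7, -1.4, 16]
    - [1.7, -1.4, 16]
  delta_rot:
    - [0, 0, 0]
    - [0, 0, 0]
    - [0, 0, 0]
    - [0, 0, 0]
    - [0, 0, 0]
    - [0, 0, 0]
    - [0, 0, 0]

```text
time: 14.73
tcp_pos: [0.5798, 0.1023, 0.0148]
eef_rot: [-2.352, -2.081, 0.003]
force: [-0.4, 0.1, -1.8]
opening: 0.0188
```

```bash
python3 - <<'E'
from cmp import *
cmp("v18",.5767,.1020,.020,.046,.0067,c=(247,235),h=28)
E
```

```text
[0.5798 0.1023 0.0148] [-2.352 -2.081  0.003] 14.73 0.0188 [-0.4  0.1 -1.8]
[0.001, 0] [-5.2 -0.1]
[0, 0.001] [-0.5  3.5]
```

View pics/v18g.png

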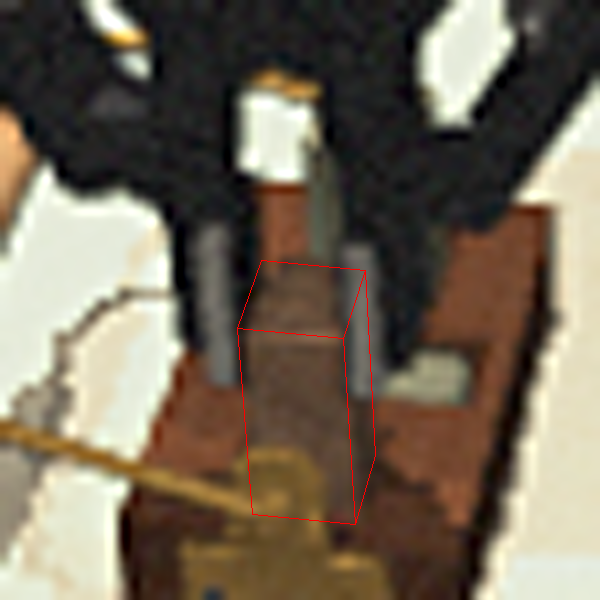

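Request:
apply_moves:
  claw: [0.1, 0.1, 0.1, 0.1, 0.1, 0.1]
  xyz:
    - [0, 0, 4]
    - [0, 0, 8]
    - [0, 0, 11]
    - [0, 0, 13]
    - [0, 0, 13]
    - [0, 0, 13]
  delta_rot:
    - [0, 0, 0]
    - [0, 0, 0]
    - [0, 0, 0]
    - [0, 0, 0]
    - [0, 0, 0]
    - [0, 0, 0]

```text
time: 15.28
tcp_pos: [0.5805, 0.1024, 0.0028]
eef_rot: [-2.353, -2.082, 0.0]
force: [0.5, 0.3, -1.0]
opening: 0.0189
```

Request:
apply_moves:
  claw: [0.3, 0.4, 0.4, 0.4, 0.4, 0.4, 0.4, 0.4, 0.4]
  xyz:
    - [0, 0, 0]
    - [0, 0, 0]
    - [0, 0, 0]
    - [0, 0, 0]
    - [0, 0, -25]
    - [0, 0, -60]
    - [0, 0, -100]
    - [0, 0, -110]
    - [0, 0, -110]
  delta_rot:
    - [0, 0, 0]
    - [0, 0, 0]
    - [0, 0, 0]
    - [0, 0, 0]
    - [0, 0, 0]
    - [0, 0, 0]
    - [0, 0, 0]
    - [0, 0, 0]
    - [0, 0, 0]

```text
time: 16.03
tcp_pos: [0.5834, 0.1029, 0.1169]
eef_rot: [2.351, 2.08, 0.011]
force: [0.4, -0.8, 0.1]
opening: 0.0343
```

```bash
python3 - <<'E'
from cmp import *
look("v19",dict(side=(245,230)),40,600)
print(ctrl.landmark_of("side","bail_grip"))
E
```

```text
[0.5834 0.1029 0.1169] [2.351 2.08  0.011] 16.03 0.0343 [ 0.4 -0.8  0.1]
[{'location': [215.5, 225.2], 'score': 0.64}]
```

View pics/v19.png

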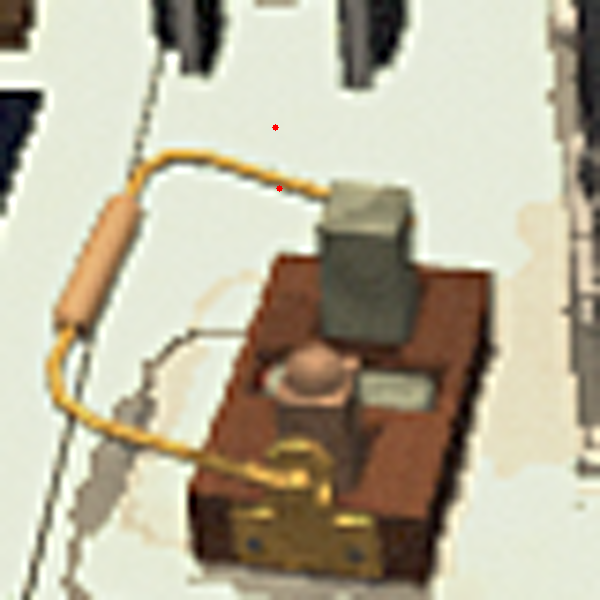

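```bash
python3 - <<'E'
from plan import *
print(proj('side',[[.6412,.0608,.058],[.5767,.102,.062]]), 'dome seen',245-40+318/7.5,230-40+350/7.5)
p,R,s=pose()
g=np.array([.6447,.0604,0])
for z in(.10,.06,.017): print(rel(g+[0,0,z],down(-7.2)))
E
```

```text
[[218.13303296 225.04951058]
 [246.82304706 236.53416015]] dome seen 247.4 236.66666666666666
(array([-34.2,  68.9,  13. ]), array([ 0.   , -0.001,  0.004]))
(array([-34.2,  68.9,  53. ]), array([ 0.   , -0.001,  0.004]))
(array([-34.2,  68.9,  96. ]), array([ 0.   , -0.001,  0.004]))
```

Request:
apply_moves:
  claw: [0.5, 0.5, 0.5, 0.5, 0.5, 0.5, 0.5, 0.5]
  xyz:
    - [-15, 30, 0]
    - [-30, 60, 0]
    - [-34, 69, 20]
    - [-34, 69, 45]
    - [-34, 69, 60]
    - [-34, 69, 60]
    - [-34, 69, 60]
    - [-34, 69, 60]
  delta_rot:
    - [0, 0, 0]
    - [0, 0, 0]
    - [0, 0, 0]
    - [0, 0, 0]
    - [0, 0, 0]
    - [0, 0, 0]
    - [0, 0, 0]
    - [0, 0, 0]
  grip_force: 20

```text
time: 16.8
tcp_pos: [0.6449, 0.0603, 0.0529]
eef_rot: [-2.353, -2.082, 0.001]
force: [-0.7, -0.3, 0.6]
opening: 0.043
```

```bash
python3 - <<'E'
from look import *
look("v20",dict(side=(235,220)),40,600)
print(rel([.6447,.0604,.017],down(-7.2)))
E
```

```text
[0.6449 0.0603 0.0529] [-2.353e+00 -2.082e+00  1.000e-03] 16.8 0.043 [-0.7 -0.3  0.6]
(array([-0.1, -0.7, 36.6]), array([ 0.001, -0.   ,  0.004]))
```

View pics/v20.png

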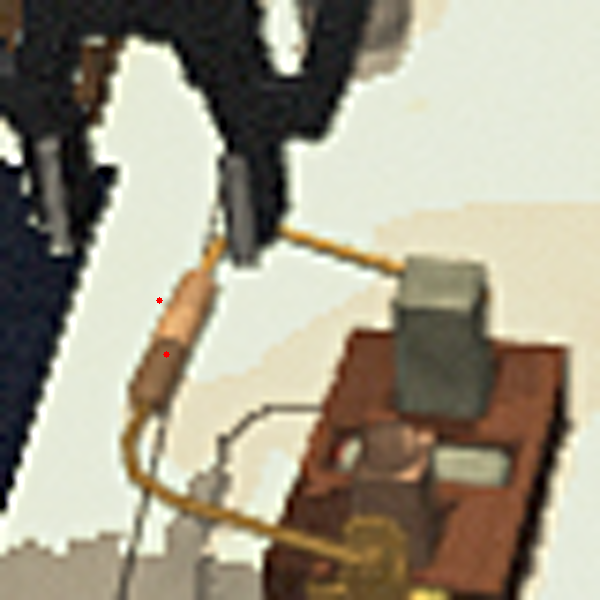

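Request:
apply_moves:
  claw: [0.5, 0.5, 0.5, 0.5, 0.5, 0.5]
  xyz:
    - [0, -3, 8]
    - [0, -3, 18]
    - [0, -3, 28]
    - [0, -3, 36]
    - [0, -3, 36]
    - [0, -3, 36]
  delta_rot:
    - [0, 0, 0]
    - [0, 0, 0]
    - [0, 0, 0]
    - [0, 0, 0]
    - [0, 0, 0]
    - [0, 0, 0]

```text
time: 17.35
tcp_pos: [0.6413, 0.0606, 0.016]
eef_rot: [-2.352, -2.081, 0.002]
force: [-0.7, -0.5, 0.6]
opening: 0.0427
```

```bash
python3 - <<'E'
from look import *
look("v21",dict(side=(235,220)),40,600)
E
```

```text
[0.6413 0.0606 0.016 ] [-2.352e+00 -2.081e+00  2.000e-03] 17.35 0.0427 [-0.7 -0.5  0.6]
```

View pics/v21.png

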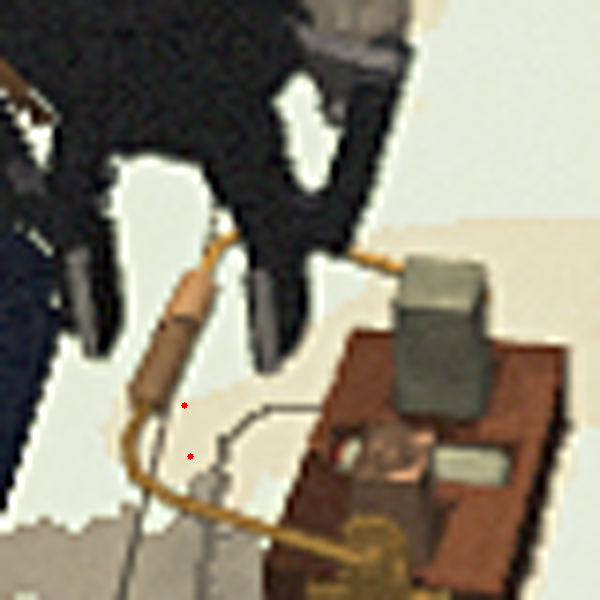

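Request:
apply_moves:
  claw: [0.05, 0.05, 0.05, 0.05, 0.05, 0.05, 0.05]
  xyz:
    - [0, 0, 0]
    - [0, 0, 0]
    - [0, 0, 0]
    - [0, 0, 0]
    - [0, 0, 0]
    - [0, 0, 0]
    - [0, 0, 0]
  delta_rot:
    - [0, 0, 0]
    - [0, 0, 0]
    - [0, 0, 0]
    - [0, 0, 0]
    - [0, 0, 0]
    - [0, 0, 0]
    - [0, 0, 0]

```text
time: 17.98
tcp_pos: [0.6433, 0.0606, 0.0176]
eef_rot: [2.352, 2.081, 0.003]
force: [4.7, -0.4, 1.7]
opening: 0.0114
```

```bash
python3 - <<'E'
from look import *
p,R=look("v22",dict(side=(235,220)),40,600)
# arc relative moves: tool x=(.12,.99), y=(.99,-.12), z down
r=72.
for th in np.linspace(.28,1.57,13): print(round(th,2), 'ty',round(r*(np.cos(th)-np.cos(.28)),1),'tz',round(-r*(np.sin(th)-np.sin(.28)),1))
E
```

```text
[0.6433 0.0606 0.0176] [2.352 2.081 0.003] 17.98 0.0114 [ 4.7 -0.4  1.7]
0.28 ty 0.0 tz -0.0
0.39 ty -2.5 tz -7.3
0.5 ty -5.8 tz -14.3
0.6 ty -9.9 tz -20.9
0.71 ty -14.6 tz -27.0
0.82 ty -19.9 tz -32.6
0.92 ty -25.9 tz -37.6
1.03 ty -32.3 tz -41.9
1.14 ty -39.1 tz -45.5
1.25 ty -46.3 tz -48.4
1.36 ty -53.8 tz -50.4
1.46 ty -61.4 tz -51.7
1.57 ty -69.1 tz -52.1
```

View pics/v22.png

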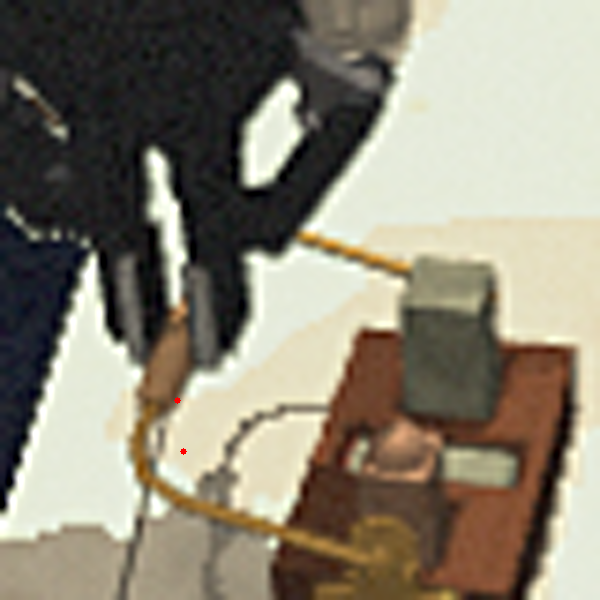

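Request:
apply_moves:
  claw: [0.05, 0.05, 0.05, 0.05, 0.05, 0.05, 0.05, 0.05, 0.05]
  xyz:
    - [0, 2, 0]
    - [0, 1, -3.5]
    - [0, -0.5, -7.3]
    - [0, -3.8, -14.3]
    - [0, -7.9, -20.9]
    - [0, -12.6, -27]
    - [0, -17.9, -32.6]
    - [0, -17.9, -32.6]
    - [0, -17.9, -32.6]
  delta_rot:
    - [0, 0, 0]
    - [0, 0, 0]
    - [0, 0, 0]
    - [0, 0, 0]
    - [0, 0, 0]
    - [0, 0, 0]
    - [0, 0, 0]
    - [0, 0, 0]
    - [0, 0, 0]

```text
time: 18.78
tcp_pos: [0.6246, 0.0629, 0.0506]
eef_rot: [2.352, 2.081, 0.002]
force: [3.0, -0.6, 2.7]
opening: 0.0115
```

```bash
python3 - <<'E'
from look import *
p,R=look("v23",dict(side=(235,220)),40,600)
E
```

```text
[0.6246 0.0629 0.0506] [2.352e+00 2.081e+00 2.000e-03] 18.78 0.0115 [ 3.  -0.6  2.7]
```

View pics/v23.png

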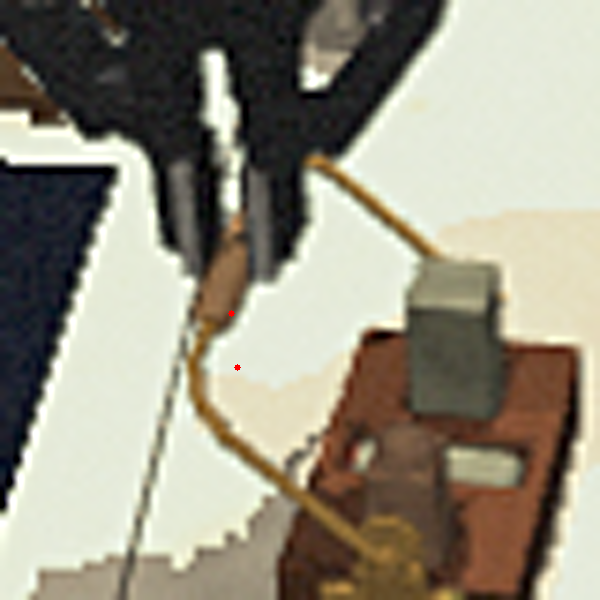

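Request:
apply_moves:
  claw: [0.05, 0.05, 0.05, 0.05, 0.05, 0.05, 0.05, 0.05, 0.05, 0.05]
  xyz:
    - [0, -6, -5]
    - [0, -12.4, -9.3]
    - [0, -19.2, -12.9]
    - [0, -26.4, -15.8]
    - [0, -33.9, -17.8]
    - [0, -41.5, -19.1]
    - [0, -46, -19.4]
    - [0, -50, -19.5]
    - [0, -50, -19.5]
    - [0, -50, -19.5]
  delta_rot:
    - [0, 0, 0]
    - [0, 0, 0]
    - [0, 0, 0]
    - [0, 0, 0]
    - [0, 0, 0]
    - [0, 0, 0]
    - [0, 0, 0]
    - [0, 0, 0]
    - [0, 0, 0]
    - [0, 0, 0]

```text
time: 19.67
tcp_pos: [0.5824, 0.0683, 0.0747]
eef_rot: [2.348, 2.074, 0.02]
force: [6.3, -2.8, 27.7]
opening: 0.0095
```

```bash
python3 - <<'E'
from look import *
p,R=look("v24",dict(side=(250,220)),40,600)
E
```

```text
[0.5824 0.0683 0.0747] [2.348 2.074 0.02 ] 19.67 0.0095 [ 6.3 -2.8 27.7]
```

View pics/v24.png

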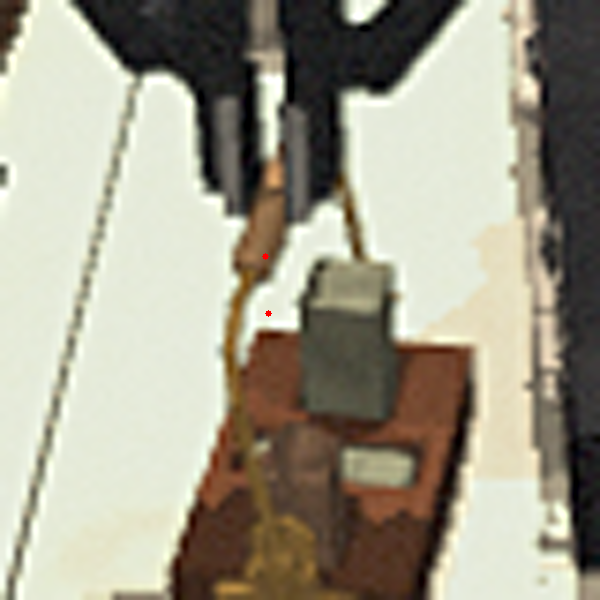

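Request:
apply_moves:
  claw: [0.05, 0.05, 0.05, 0.05, 0.05]
  xyz:
    - [0, 0, -4]
    - [0, -3, -6]
    - [0, -6, -6]
    - [0, -6, -6]
    - [0, -6, -6]
  delta_rot:
    - [0, 0, 0]
    - [0, 0, 0]
    - [0, 0, 0]
    - [0, 0, 0]
    - [0, 0, 0]

```text
time: 20.13
tcp_pos: [0.5696, 0.0698, 0.0767]
eef_rot: [2.353, 2.081, 0.003]
force: [-0.1, 0.1, 14.3]
opening: 0.0078
```

```bash
python3 - <<'E'
from look import *
p,R=look("v25",dict(side=(250,220)),40,600,extra=[[.569,.0695,.110],[.569,.0695,.038]])
E
```

```text
[0.5696 0.0698 0.0767] [2.353 2.081 0.003] 20.13 0.0078 [-0.1  0.1 14.3]
```

View pics/v25.png

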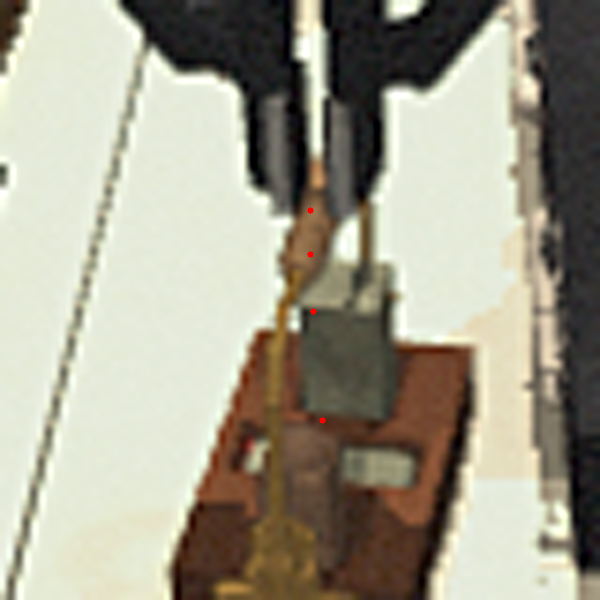

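Request:
apply_moves:
  claw: [0.19, 0.19, 0.19, 0.19, 0.19, 0.05, 0.05, 0.05, 0.05, 0.05]
  xyz:
    - [0, 0, 3]
    - [0, 0, 8]
    - [0, 0, 12]
    - [0, 0, 14]
    - [0, 0, 14]
    - [0, 0, 14]
    - [0, 0, 14]
    - [0, 0, 14]
    - [0, 0, 14]
    - [0, 0, 14]
  delta_rot:
    - [0, 0, 0]
    - [0, 0, 0]
    - [0, 0, 0]
    - [0, 0, 0]
    - [0, 0, 0]
    - [0, 0, 0]
    - [0, 0, 0]
    - [0, 0, 0]
    - [0, 0, 0]
    - [0, 0, 0]
  grip_force: 40

```text
time: 21.02
tcp_pos: [0.568, 0.0697, 0.0607]
eef_rot: [-2.352, -2.082, 0.001]
force: [-0.6, 0.5, -7.0]
opening: 0.0113
```

```bash
python3 - <<'E'
from look import *
p,R=look("v26",dict(side=(250,220)),40,600)
E
```

```text
[0.568  0.0697 0.0607] [-2.352e+00 -2.082e+00  1.000e-03] 21.02 0.0113 [-0.6  0.5 -7. ]
```

View pics/v26.png

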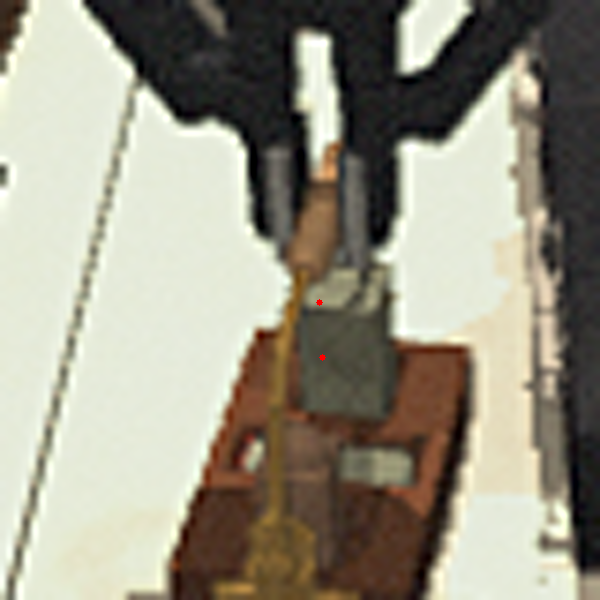

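Request:
apply_moves:
  claw: [0.05, 0.05, 0.05, 0.05, 0.05, 0.05, 0.05, 0.05, 0.05, 0.05, 0.05, 0.05]
  xyz:
    - [0, 0, 0]
    - [0, 0, 0]
    - [0, 0, -3]
    - [0, 0, -8]
    - [0, 0, -15]
    - [0, 0, -22]
    - [0, 0, -30]
    - [0, 0, -38]
    - [0, 0, -46]
    - [0, 0, -54]
    - [0, 0, -60]
    - [0, 0, -60]
  delta_rot:
    - [0, 0, 0]
    - [0, 0, 0]
    - [0, 0, 0]
    - [0, 0, 0]
    - [0, 0, 0]
    - [0, 0, 0]
    - [0, 0, 0]
    - [0, 0, 0]
    - [0, 0, 0]
    - [0, 0, 0]
    - [0, 0, 0]
    - [0, 0, 0]
  grip_force: 70

```text
time: 22.07
tcp_pos: [0.5696, 0.0698, 0.1227]
eef_rot: [2.352, 2.081, 0.004]
force: [1.1, -0.8, -7.0]
opening: 0.0102
```

```bash
python3 - <<'E'
from look import *
p,R=look("v27",dict(side=(250,200)),50,600)
E
```

```text
[0.5696 0.0698 0.1227] [2.352 2.081 0.004] 22.07 0.0102 [ 1.1 -0.8 -7. ]
```

View pics/v27.png

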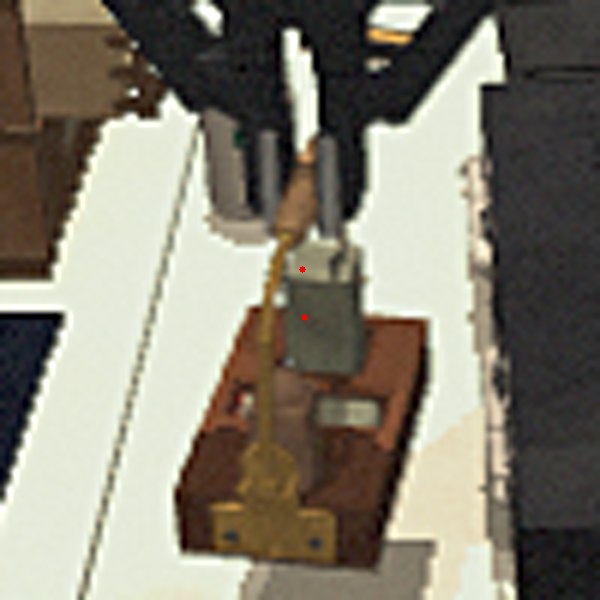

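Request:
apply_moves:
  claw: [0.05, 0.05, 0.05, 0.05, 0.05, 0.05, 0.05, 0.05, 0.05, 0.05, 0.05, 0.05]
  xyz:
    - [0, 0, -4]
    - [0, 0, -12]
    - [0, 0, -21]
    - [0, 0, -30]
    - [0, 0, -39]
    - [0, 0, -48]
    - [0, 0, -57]
    - [0, 0, -66]
    - [0, 0, -75]
    - [0, 0, -82]
    - [0, 0, -86]
    - [0, 0, -88]
  delta_rot:
    - [0, 0, 0]
    - [0, 0, 0]
    - [0, 0, 0]
    - [0, 0, 0]
    - [0, 0, 0]
    - [0, 0, 0]
    - [0, 0, 0]
    - [0, 0, 0]
    - [0, 0, 0]
    - [0, 0, 0]
    - [0, 0, 0]
    - [0, 0, 0]

```text
time: 23.12
tcp_pos: [0.5689, 0.0697, 0.2099]
eef_rot: [2.352, 2.082, 0.002]
force: [-0.7, -0.0, -6.3]
opening: 0.0106
```

Request:
apply_moves:
  claw: [0.05, 0.05, 0.05, 0.05, 0.05, 0.05, 0.05, 0.05, 0.05, 0.05, 0.05, 0.05]
  xyz:
    - [0, 0, 0]
    - [0, 0, 0]
    - [0, 0, 0]
    - [0, 0, 0]
    - [0, 0, 0]
    - [0, 0, 0]
    - [0, 0, 0]
    - [0, 0, 0]
    - [0, 0, 0]
    - [0, 0, 0]
    - [0, 0, 0]
    - [0, 0, 0]
  delta_rot:
    - [0, 0, 0]
    - [0, 0, 0]
    - [0, 0, 0]
    - [0, 0, 0]
    - [0, 0, 0]
    - [0, 0, 0]
    - [0, 0, 0]
    - [0, 0, 0]
    - [0, 0, 0]
    - [0, 0, 0]
    - [0, 0, 0]
    - [0, 0, 0]

```text
time: 24.12
tcp_pos: [0.5686, 0.0697, 0.209]
eef_rot: [-2.353, -2.082, -0.0]
force: [0.7, 0.1, -5.8]
opening: 0.0105
```

```bash
python3 - <<'E'
from look import *
p,R=look("v28",dict(side=(250,170)),60,600)
h=.150
for x,y in((.569,.0695),):
  P=box(x,y,-.122,.066,.108,h,h+.026)
  I=cv2.imread("pics/v28_side.png"); o=cv2.resize(I[110:230,190:310],(600,600),interpolation=cv2.INTER_CUBIC)
  q=(proj('side',P)-[190,110]+.5)*5
  for a,b in visedges('side',P,BF): cv2.line(o,tuple(q[a].astype(int)),tuple(q[b].astype(int)),(0,255,0),1)
  cv2.imwrite("pics/v28g.png",o)
E
```

```text
[0.5686 0.0697 0.209 ] [-2.353 -2.082 -0.   ] 24.12 0.0105 [ 0.7  0.1 -5.8]Traceback (most recent call last):
  File "<stdin>", line 8, in <module>
NameError: name 'visedges' is not defined
```

```bash
python3 - <<'E'
from edge import *
P=box(.569,.0695,-.122,.066,.108,.15,.176)
I=cv2.imread("pics/v28_side.png"); o=cv2.resize(I[110:230,190:310],(600,600),interpolation=cv2.INTER_CUBIC)
q=(proj('side',P)-[190,110]+.5)*5
for a,b in visedges('side',P,BF): cv2.line(o,tuple(q[a].astype(int)),tuple(q[b].astype(int)),(0,255,0),1)
cv2.imwrite("pics/v28g.png",o)
E
```

```text
(no output)
```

View pics/v28g.png

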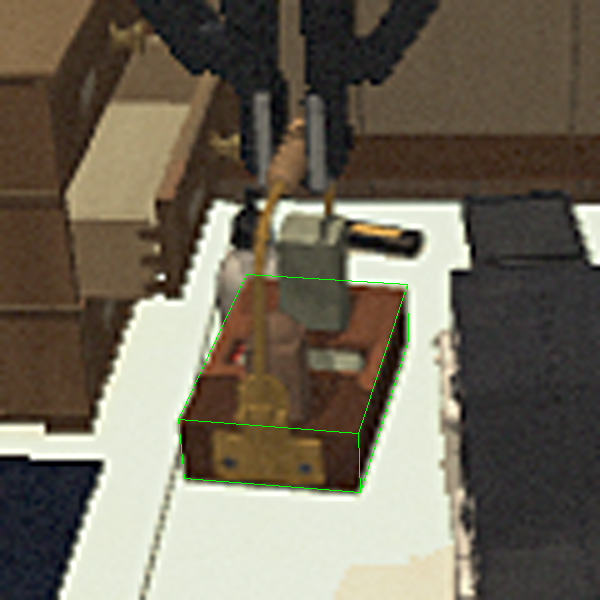

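```bash
python3 - <<'E'
from rig import ctrl
s=ctrl.get_state(); print(s['time'],s['tcp_pos'],s['force'],s['opening'])
print(ctrl.finish_job())
E
```

```text
24.1667 [0.56855565 0.06968313 0.20905292] [ 0.10966507 -0.21003851 -6.84531504] 0.009694092530306151
the job is handed in; nothing more can be done
None
```

I stood the green seal in the large well and the brown seal in the small well. Then I swung the bail upright, gripped it by its wooden grip, lifted the carrier and handed the job in at about 24 s. No verdict was reported.

- **Last picture:** the carrier edges match a model of a level block with its underside 150 mm above the table. The bail is upright and the pads are on the grip. Both square seals stand in their wells and the oval seal is in its slot.
- **Last readings:** the arm was still, with about 6–7 N hanging from it, roughly the weight of the loaded carrier.
- **Bystanders:** the arm did not touch the paste tin, dropper or ink bottle in any picture I viewed. I did not measure their positions again at the end.

**What disagreed:**
- **Finger height:** in the pictures the fingertips sit about 30–35 mm higher than the reported tool point. My first close on the green seal shut above it, so I set later heights from the pictures.
- **Grasp point:** measured from the pads, the grasp point is within a few millimetres of the grip's centre. Measured from the reported tool point it is about 32 mm away, which is inside the 40 mm limit but with less margin.
- **Sideways offset:** the side camera and the reported tool position differed by up to 4 mm. I corrected this from the pictures before each insertion.
- **Bail swing:** the carrier slid about 3 mm on the table while I raised the bail. I came in about 5 mm low and pressed on the bail with up to 28 N, so I took a new grip deeper in the pads before lifting.

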